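# Press the stopper into an ink bottle with the crank press

## Robot

A 7-joint arm with a two-finger parallel gripper is mounted at the origin on the work surface. World frame = base frame: x ahead of the robot, y to its left, z up, the work surface at z = 0. Lengths are in m, angles in rad, forces in N, time in s.
With the tool pointing down it reaches from about 0.425 to 0.875 m from the base axis. Payload 9.9 kg.
Tool frame: the origin (TCP) lies at the very end of the fingers, on their centre line; the grasp point (between the pads) lies 19 mm behind it (r.pinch_z is the distance from the TCP to the grasp point, in m); z points along the fingers, y is the line along which they close (so a half turn about z gives the same grasp; the last joint's range is limited). The gripper opens to 85 mm and grips with 20 to 120 N. Pads are 22 mm wide; open, the fingers measure 114 mm over their backs; the gripper's body (76 mm by 85 mm) begins 54 mm behind the grasp point. The pads swing forward as they close: fully open they stand 13 mm farther back than shut.
Start: joints at [-1.352, 0.576, 0.025, 1.437, -0.015, 1.129, -0.057], TCP at [0.201, 0.644, 0.231] pointing down, gripper open.
Joint ranges: [-2.76, 2.76], [-0.34, 2.15], [-1.52, 1.57], [0.19, 2.46], [-1.09, 4.23], [0.17, 1.99], [-2.82, 2.82]. Speed limits (rad/s): [2.22, 2.22, 3.01, 3.01, 3.14, 3.14, 3.14].

## Interface

Orientations are given as a unit quaternion [w, x, y, z].
In Python, from bench import telemetry, get_image, calibration, job, finder, r gives the robot as it stands.
- The arm moves only by the tool servo_tool, never from a script. Its argument "moves" is a list that holds one entry, the list of rows, each a list of 6 numbers: the shift along the tool's x, y, z in units of 30 mm (1.0 is 30 mm), then the turn, a rotation vector about the tool's x, y, z in degrees. In form: [[[dx, dy, dz, rx, ry, rz], ...]]. A call has exactly 5 rows; each row is the pose to reach, as a shift and turn from the pose commanded when the call began, along the tool's axes at that moment; what a row does not reach only later rows make up. A row lasts 1/12 s, in which the tool goes at most 41.7 mm and 7.16 degrees, less where a joint would pass 70% of its speed; a pose out of reach is approached as far as the arm can. A call with a gripper value outside its range is refused whole. "jaw" is the finger opening in mm, from 0 to 85.4, set as the call begins (left out, the last holds). The fingers move at their own pace and stop on an object; "squeeze" is the grip in N (left out, the last holds). Time passes only in rows, so rows that repeat a pose let the fingers close, or fill a call up. It gives the time, the measured TCP pose, the force, the opening and the grip force at its end, in the units of the state.
- telemetry.state(): the state, without advancing time (a new reading comes with each control period).
- get_image(name): name is "scene" or "top"; returns the picture (400x640x3 uint8, blue, green, red); there is no depth.
- calibration(name): a dict with "K" (3x3 intrinsics, pixels), "cam_to_world" (4x4, takes a point from camera to world coordinates). Camera axes: x right, y down, z forward; pixel columns grow to the right and rows downward; lengths in m; the calibration is good to about 2 mm. A picture is of the moment at which its call begins. calibration takes no time and is no camera call.
- job.hand_in(): hands the job in; it is judged then, once.
Trained networks look in the newest picture that a camera, given by its name, has taken for a name from the list of things; names that differ only in an ending like _2 or _b are one class to them, and where a whole thing is asked for, a point or a joint stands for the part that bears it (a point fixed in the world has none). Each returns a list of dicts, best first, with "confidence" (0 to 1); they miss things now and then, are a little off and sometimes report something else, mostly with a low value. They report only what shows in the picture. A call takes as long as a camera call.
- finder.boxes_of(name, camera): "bbox" ([left, top, right, bottom] in pixels, round what is visible of it).
- finder.trace(name, camera): "mask" (400x640 bool, what is visible of it) and "bbox" ([left, top, right, bottom] in pixels, round what is visible of it).
- finder.pinpoint(name, camera): "position" ([column, row] in pixels: a listed point, or the origin of a listed thing).
The state is a dict: "time_s": time; "joint_positions": joint angles; "joint_velocities": joint speeds; "joint_torque": joint torques, N m; "ee_pos": TCP position; "tcp_rot": TCP orientation; "wrist_force": force on the tool from outside, world axes, zero at the start; "ft_torque": the same for the moment, N m; "gripper_width": finger opening in m; "finger_force": force on a finger pad.
Only numpy, scipy, OpenCV 4.12 (cv2) and the standard library are available. Lean on these libraries where they do the work, as an engineer would, in place of code of your own. Each camera call takes 0.05 s, during which the arm holds its last target. There are 200 camera calls.

## Task

An ink bottle stands in the bench press with its stopper only started. Pick up the loose crank, fit it gently on the square shaft on top of the press until it is fully down on the collar, and with it wind the shaft clockwise (about two full circles) until the stopper is fully home; stop when it comes up against its stop and do not force it. Leave the crank on the shaft, and leave the other bottles and the beaker standing where they are.

Things in the scene. Friction and masses are not known exactly. Their poses are not given: they have to be found in the camera images.
- crank: Loose steel crank, 0.24 to 0.38 kg, standing on the table, socket mouth down; balances near its hub. Origin: centre of the mouth; z up, x along the arm to the handle. Arm 16 mm wide, 28 to 38 mm high, to x = 76 mm; round counterweight at x = -45 mm, radius 14, 26 to 46 mm high. Square socket in the underside: 15.7 mm wide, 20 mm deep, sides parallel to x and y.
- crank_hub (a point): Point to grip on the crank's hub, to carry it: on the hub's axis, 40 mm above the mouth. The hub is an upright square bar, 24 x 24 mm, 52 mm tall, best gripped across the crank's y; round its foot is a 34 mm square flange, 7 mm tall.
- crank_handle (a point): Point to grip on the crank's upright handle: x = 65 mm, 75 mm above the mouth. The handle is a black round sleeve, 20 mm diameter, from 46 to 96 mm height, that spins freely on its pin, so it can be held fast while the crank turns.
- press: Bench press fixed to the table. Origin: centre of its base's underside, z up. Base 130 (x) x 150 (y) x 14 mm; columns of 9 mm radius at y = +-58 mm; crosshead 44 x 150 mm, 130 to 156 mm high, with the shaft upright on top. The shaft is wound clockwise seen from above (friction 0.12 N m); one turn lowers the ram 16 mm. At its stop it bears no more than about 12 N on the handle.
- shaft_top (a point): Centre of the shaft's top, on its axis; fixed, 181 mm above the press's underside. From the top: a round nose 12 mm in diameter, 5 mm long; a 14 mm square, 14 mm long (its top 1.5 mm is 13.4 mm square); a collar. How the square is turned is not measured and differs each time, by any angle. Its end takes light pressing only, under 15 N.
- collar (a point): Centre of the collar's top (radius 20 mm), 162 mm above the press's underside: the mouth of the crank rests here when fully on. Not lined up, the mouth rests on the square's end, about 14 mm above this point; turned to within about 5 degrees of the square (every 90 degrees), it slides on. From the start to the hard stop are 1.95 to 2.2 turns; the stopper is home about 0.2 turn before the stop.
- ram_face (a point): Centre of the underside of the steel ram disc below the crosshead; goes down as the shaft is wound. Beneath it a sprung black rubber pad, 8 mm thick, 4 N/mm.
- ink: Loose glass ink bottle in the press under the ram, 36 mm diameter, 60 mm tall to its rim. Origin: centre of its underside.
- stopper_top (a point): Centre of the top of the bottle's black stopper (22 mm diameter, head 8 mm thick), 8 mm above its home position at the start.
- stopper (a joint): How far the stopper is pressed in, m: 0 at the start, 0.008 home with its head on the rim. It takes 8 N.
- dark0: Loose closed ink bottle, 34 mm diameter, 62 mm tall, between the press and the crank. Origin: centre of its underside.
- dark1: The same, in clear glass.
- dark2: The same, black, farther away.
- beaker: Loose glass beaker, 60 mm diameter, 70 mm tall. Origin: centre of its underside.

How it is judged:
By the outcome, as a careful person would: the job done as asked, in the order asked, and still so for the second after the job is handed in, with the robot touching nothing.
It also fails if it takes over 72 s, if anything falls off the work surface, if the arm or the gripper's body presses on something with over 40 N, if the wrist force passes 120 N, or if a joint passes its speed limit or range.

## Working session

There is one attempt and no reset: what is moved stays moved. The work goes in short steps, Python scripts to look and compute and a tool call to move; the robot and the scene stay as the last step left them, time stands still between calls to the robot, and variables do not carry over. Pictures are saved under pics/ and viewed, at most 10 in all, crops included, and the job is handed in when it is done.

Besides the shell and the picture viewer there is one more tool, called as a command line: name --argument value ..., lists and objects as JSON in quotes. servo_tool: Moves the arm, as the interface text tells. Its arguments: {"type":"object","properties":{"moves":{"type":"array","items":{"type":"array","items":{"type":"array","items":{"type":"number"}}}},"jaw":{"type":"number"},"squeeze":{"type":"number"}},"required":["moves"]}

```bash
mkdir -p pics; ls; cat > h.py <<'E'
import numpy as np, cv2
from scipy.spatial.transform import Rotation as R
from bench import telemetry, get_image, calibration, job, finder, r
def ray(cam,uv):
    c=calibration(cam);T=np.array(c["cam_to_world"]);d=np.linalg.inv(np.array(c["K"]))@[uv[0],uv[1],1]
    return T[:3,3],T[:3,:3]@d
def atz(cam,uv,z):
    o,d=ray(cam,uv);return o+d*(z-o[2])/d[2]
def tri(u1,u2,c1="scene",c2="top"):
    o1,d1=ray(c1,u1);o2,d2=ray(c2,u2)
    s=np.linalg.lstsq(np.c_[d1,-d2],o2-o1,rcond=None)[0]
    p,q=o1+d1*s[0],o2+d2*s[1];return (p+q)/2,np.linalg.norm(p-q)
def proj(cam,P):
    c=calibration(cam);T=np.linalg.inv(np.array(c["cam_to_world"]));p=T[:3,:3]@P+T[:3,3];q=np.array(c["K"])@p;return q[:2]/q[2]
def st():
    s=telemetry.state();return s
E
python3 - <<'E'
from h import *
np.set_printoptions(precision=4,suppress=True)
for c in("scene","top"):
    im=get_image(c);cv2.imwrite(f"pics/{c}0.png",im)
    print(c,np.array(calibration(c)["cam_to_world"])[:3,3])
pp={}
for n in["crank","crank_hub","crank_handle","press","shaft_top","collar","ram_face","stopper_top","dark0","dark1","dark2","beaker"]:
    o=[]
    for c in("scene","top"):
        f=finder.pinpoint(n,c)
        o.append(f[0] if f else None)
    print(n,[(np.round(x["position"],1),round(x["confidence"],2)) if x else None for x in o], *(tri(o[0]["position"],o[1]["position"]) if all(o) else ()))
s=st();print(s["time_s"],s["ee_pos"],s["tcp_rot"],s["gripper_width"],r.pinch_z)
E
```

```text
pics
scene [0.8025 0.3212 0.6432]
top [0.4755 0.0153 0.8122]
crank [(array([371.7, 204.1]), 0.73), (array([400.7, 236.1]), 0.59)] [ 0.4564 -0.0594  0.059 ] 0.1885954831020794
crank_hub [(array([282.5, 166.2]), 0.86), (array([432.2, 213.3]), 0.74)] [ 0.5161 -0.1899  0.0506] 0.0675607295050852
crank_handle [(array([254.7, 154.8]), 0.81), (array([432.8, 211.3]), 0.84)] [ 0.5368 -0.2098  0.0686] 0.009822906766594357
press [(array([388.8, 332.8]), 0.92), (array([224.8, 208.1]), 0.86)] [0.5625 0.2191 0.0019] 0.005351554765619518
shaft_top [None, (array([202.1, 194.2]), 0.75)]
collar [(array([400.2, 286.2]), 0.66), (array([205.8, 196.1]), 0.81)] [0.5667 0.2116 0.1654] 0.0046485217382149875
ram_face [None, (array([323.6, 276.1]), 0.18)]
stopper_top [(array([397.4, 307.6]), 0.59), None]
dark0 [(array([368.9, 206.4]), 0.74), (array([324.7, 277.3]), 0.64)] [0.4072 0.0065 0.0019] 0.003955848550086542
dark1 [(array([368.9, 206.4]), 0.74), (array([324.7, 277.3]), 0.64)] [0.4072 0.0065 0.0019] 0.003955848550086542
dark2 [(array([368.9, 206.4]), 0.74), (array([324.7, 277.3]), 0.64)] [0.4072 0.0065 0.0019] 0.003955848550086542
beaker [(array([281.5, 262.1]), 0.88), (array([326.3, 178.3]), 0.89)] [ 0.6225 -0.0019  0.003 ] 0.0016712502421710497
1.3 [0.2013 0.6443 0.2313] [ 0.      0.1508  0.9886 -0.    ] 0.08533861229650375 0.0187
```

View pics/scene0.png

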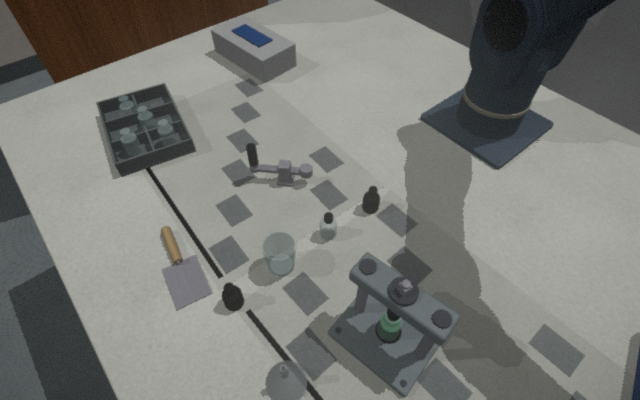

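View pics/top0.png

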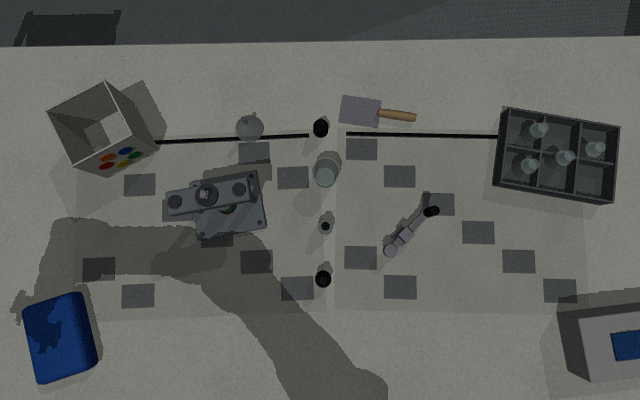

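The scene image shows the crank at about (285,170), its handle at (252,155) and the press shaft at (403,287). In the top image the hub is near (405,236), the handle near (432,211) and the shaft near (206,195). I'll zoom in on both.

```bash
python3 - <<'E'
from h import *
s=cv2.imread("pics/scene0.png");t=cv2.imread("pics/top0.png")
def cr(im,x,y): return cv2.convertScaleAbs(cv2.resize(im[y:y+60,x:x+80],(400,300),interpolation=cv2.INTER_CUBIC),alpha=1.5)
cv2.imwrite("pics/col0.png",np.vstack([np.hstack([cr(s,240,135),cr(t,370,200)]),np.hstack([cr(s,365,255),cr(t,165,165)])]))
E
```

```text
(no output)
```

View pics/col0.png

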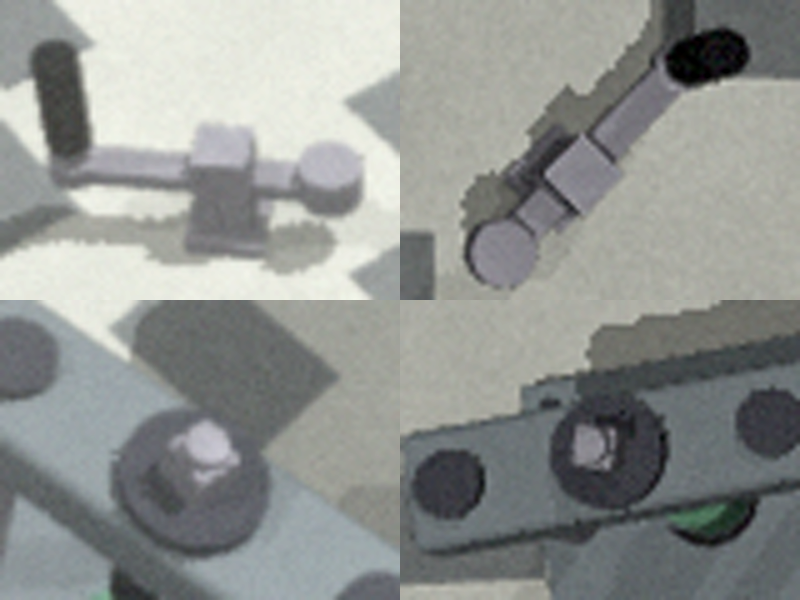

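```bash
python3 - <<'E'
from h import *
np.set_printoptions(precision=4,suppress=True)
P={}
for n,a,b in[("hub52",(284.4,164),(406.6,235)),("cw46",(306,167.6),(390.4,250.8)),("han96",(251,144.2),(436,209.6)),("shaft181",(407,283),(203,194.2)),("collar162",(404,291),(206.6,195.4)),
 ("colA156",(365+15/5,255+57/5),(165+370/5,165+123/5)),("colB156",(441,318),(165+48/5,165+184/5))]:
    z=int(n[3:] if n[:3] in("hub","han") else n[2:] if n[:2]=="cw" else n[5:] if n[0]=="s" else n[6:] if n.startswith("collar") else n[4:])/1000
    P[n]=tri(a,b);print(n,*P[n],atz("scene",a,z),atz("top",b,z))
d=P["han96"][0]-P["cw46"][0];print(np.degrees(np.arctan2(d[1],d[0])),np.linalg.norm(d[:2]))
d=P["colB156"][0]-P["colA156"][0];print(np.degrees(np.arctan2(d[1],d[0])),np.linalg.norm(d[:2]))
for z in np.arange(0,.2,.1):print(proj("top",np.array([.566,.212,z])))
for n,c in[("crank","top"),("crank_hub","top"),("crank","scene"),("shaft_top","top")]:
    for f in finder.trace(n,c)[:2]: print(n,c,f["bbox"],f["confidence"],f["mask"].sum())
E
```

```text
hub52 [ 0.4934 -0.1621  0.0495] 0.0027930339836337815 [ 0.4938 -0.159   0.052 ] [ 0.4944 -0.1625  0.052 ]
cw46 [ 0.4622 -0.1289  0.0445] 0.002201866386369653 [ 0.4623 -0.1269  0.046 ] [ 0.463  -0.1294  0.046 ]
han96 [ 0.539  -0.2083  0.1   ] 0.0049099581153910785 [ 0.5356 -0.21    0.096 ] [ 0.5412 -0.2113  0.096 ]
shaft181 [0.566  0.2149 0.1795] 0.002220526562677512 [0.566 0.216 0.181] [0.5665 0.2135 0.181 ]
collar162 [0.5668 0.2153 0.1579] 0.0024082608666732737 [0.568 0.217 0.162] [0.567  0.2131 0.162 ]
colA156 [0.5768 0.1578 0.1561] 0.0016380149319225959 [0.5762 0.1584 0.156 ] [0.5773 0.1572 0.156 ]
colB156 [0.557  0.2713 0.1571] 0.0003633345942715763 [0.5563 0.2714 0.156 ] [0.5573 0.2716 0.156 ]
-45.95622784658909 0.1104959726812918
99.86876281372125 0.11521161258685235
[229.2469 205.7413]
[216.7981 200.2089]
crank top [384.2, 206.9, 436.9, 257.7] 0.91 782
crank_hub top [382.7, 205.3, 441.7, 259.0] 0.83 874
crank scene [248.4, 144.2, 313.0, 183.4] 0.84 1078
crank scene [362.0, 184.9, 376.7, 210.5] 0.25 371
shaft_top top [164.8, 170.8, 263.6, 237.4] 0.65 4814
```

```bash
cat >> h.py <<'E'
def pose():
    s=st();q=s["tcp_rot"];M=R.from_quat([q[1],q[2],q[3],q[0]]).as_matrix();return np.array(s["ee_pos"]),M
def plan(target,ydeg,step=38,frm=None,n=5):
    "rows from current pose to TCP target with tool y at world angle ydeg, tool down; prints rows of calls"
    p,M=pose() if frm is None else frm
    a=np.degrees(np.arctan2(M[1,1],M[0,1]));target=np.array(target,float)
    rz=-(((ydeg-a)+180)%360-180)   # about tool z (down)
    d=M.T@(target-p)/.03
    k=max(np.linalg.norm(d)*30/step,abs(rz)/7.0,1e-9)
    print("rows needed %.1f  full shift %s rz %.1f"%(k,np.round(d,2),rz))
    for i in range(1,n+1):
        f=min(1,i/k);print([float(x) for x in np.round([*(d*f),0,0,rz*f],2)],end=",")
    print()
E
cat > sq.py <<'E'
from h import *
C=np.array([.5666,.2147])
def fit(cam,path,S=6):
    im=cv2.cvtColor(cv2.imread(path),cv2.COLOR_BGR2GRAY).astype(float)
    u=proj(cam,np.array([*C,.17]));x0,y0=int(u[0])-13,int(u[1])-13;W=26
    I=im[y0:y0+W,x0:x0+W]
    cen=np.array(calibration(cam)["cam_to_world"])[:2,3]
    th=np.radians(np.arange(0,360,10))
    def poly(xy,z,off): return np.array([proj(cam,np.array([a,b,z])) for a,b in xy])+off-[x0,y0]
    def rend(yaw,off):
        L=np.zeros((W*S,W*S),np.uint8)
        fp=lambda p,v:cv2.fillPoly(L,[np.int32(np.round(((p+.5)*S)*16))],v,shift=4)
        circ=lambda rr:C+rr*np.c_[np.cos(th),np.sin(th)]
        fp(poly(circ(.020),.162,off),1)
        a=np.radians(yaw)+np.radians([45,135,225,315]);sq=C+.007*np.sqrt(2)*np.c_[np.cos(a),np.sin(a)]
        v=2
        for i in range(4):
            p,q=sq[i],sq[(i+1)%4];m=(p+q)/2-C
            if m@(cen-C)>0: fp(np.vstack([poly([p,q],.162,off),poly([q,p],.176,off)]),v);v+=1
        fp(poly(sq,.176,off),5)
        h=cv2.convexHull(np.float32(np.vstack([poly(circ(.006),.176,off),poly(circ(.006),.181,off)])))[:,0]
        fp(h,6);fp(poly(circ(.006),.181,off),7)
        A=np.stack([cv2.resize((L==k).astype(np.float32),(W,W),interpolation=cv2.INTER_AREA).ravel() for k in range(8)],1)
        return A
    # only pixels within collar
    M=rend(0,np.zeros(2))[:,1:].sum(1)>.99
    out=[]
    for yaw in range(0,90,3):
        best=1e9
        for dx in np.arange(-1.5,1.6,.5):
            for dy in np.arange(-1.5,1.6,.5):
                A=rend(yaw,np.array([dx,dy]))[M];b=I.ravel()[M]
                x=np.linalg.lstsq(A,b,rcond=None)[0];e=np.mean((A@x-b)**2)
                if e<best:best=e;bo=(dx,dy)
        out.append((yaw,round(best,1),float(bo[0]),float(bo[1])))
    return out
if __name__=="__main__":
    a=fit("scene","pics/scene0.png");b=fit("top","pics/top0.png")
    for i,j in zip(a,b): print(i,j)
E
python3 sq.py; python3 -c "
from h import *
plan([.45,.2,.30],50,step=38);plan([.45,.2,.30],50,step=38,n=16)"
```

```text
rows needed 13.5  full shift [-12.33 -11.66  -2.29] rz 22.7
[-0.91, -0.86, -0.17, 0.0, 0.0, 1.68],[-1.82, -1.73, -0.34, 0.0, 0.0, 3.35],[-2.74, -2.59, -0.51, 0.0, 0.0, 5.03],[-3.65, -3.45, -0.68, 0.0, 0.0, 6.7],[-4.56, -4.31, -0.85, 0.0, 0.0, 8.38],
rows needed 13.5  full shift [-12.33 -11.66  -2.29] rz 22.7
[-0.91, -0.86, -0.17, 0.0, 0.0, 1.68],[-1.82, -1.73, -0.34, 0.0, 0.0, 3.35],[-2.74, -2.59, -0.51, 0.0, 0.0, 5.03],[-3.65, -3.45, -0.68, 0.0, 0.0, 6.7],[-4.56, -4.31, -0.85, 0.0, 0.0, 8.38],[-5.47, -5.18, -1.02, 0.0, 0.0, 10.05],[-6.38, -6.04, -1.19, 0.0, 0.0, 11.73],[-7.3, -6.9, -1.36, 0.0, 0.0, 13.4],[-8.21, -7.76, -1.52, 0.0, 0.0, 15.08],[-9.12, -8.63, -1.69, 0.0, 0.0, 16.75],[-10.03, -9.49, -1.86, 0.0, 0.0, 18.43],[-10.94, -10.35, -2.03, 0.0, 0.0, 20.1],[-11.85, -11.21, -2.2, 0.0, 0.0, 21.78],[-12.33, -11.66, -2.29, 0.0, 0.0, 22.65],[-12.33, -11.66, -2.29, 0.0, 0.0, 22.65],[-12.33, -11.66, -2.29, 0.0, 0.0, 22.65],Traceback (most recent call last):
  File "sq.py", line 38, in <module>
    a=fit("scene","pics/scene0.png");b=fit("top","pics/top0.png")
  File "sq.py", line 32, in fit
    A=rend(yaw,np.array([dx,dy]))[M];b=I.ravel()[M]
      ~~~~^^^^^^^^^^^^^^^^^^^^^^^
  File "sq.py", line 14, in rend
    fp(poly(circ(.020),.162,off),1)
       ~~~~^^^^^^^^^^^^^^^^^^^^^
  File "sq.py", line 9, in poly
    def poly(xy,z,off): return np.array([proj(cam,np.array([a,b,z])) for a,b in xy])+off-[x0,y0]
                                         ~~~~^^^^^^^^^^^^^^^^^^^^^^^
  File "h.py", line 14, in proj
    c=calibration(cam);T=np.linalg.inv(np.array(c["cam_to_world"]));p=T[:3,:3]@P+T[:3,3];q=np.array(c["K"])@p;return q[:2]/q[2]
ValueError: time passes only in moves, steps and waits
```

```bash
sed -i 's/^from bench.*/from bench import telemetry, get_image, calibration as _cal, job, finder, r\nfrom functools import lru_cache\n@lru_cache(None)\ndef calibration(n): return _cal(n)/' h.py; time python3 sq.py
```

```text
(0, np.float64(57.0), 0.0, 0.5) (0, np.float64(55.2), 0.0, -0.5)
(3, np.float64(60.8), 0.0, 0.5) (3, np.float64(61.6), 0.0, -0.5)
(6, np.float64(66.4), 0.0, 0.5) (6, np.float64(66.8), 0.0, -0.5)
(9, np.float64(71.2), 0.0, 0.5) (9, np.float64(74.4), 0.0, -0.5)
(12, np.float64(75.3), 0.0, 0.5) (12, np.float64(78.0), 0.0, -0.5)
(15, np.float64(78.6), 0.0, 0.5) (15, np.float64(83.1), 0.0, -0.5)
(18, np.float64(81.1), 0.0, 0.5) (18, np.float64(86.1), 0.0, -0.5)
(21, np.float64(83.4), 0.0, 0.5) (21, np.float64(88.9), 0.0, -0.5)
(24, np.float64(86.0), 0.0, 0.5) (24, np.float64(91.2), 0.0, -0.5)
(27, np.float64(85.0), 0.5, 0.5) (27, np.float64(91.6), 0.0, -0.5)
(30, np.float64(85.6), 0.5, 0.5) (30, np.float64(92.5), 0.0, -0.5)
(33, np.float64(85.5), 0.5, 0.5) (33, np.float64(93.0), 0.0, -0.5)
(36, np.float64(85.1), 0.5, 0.5) (36, np.float64(92.6), 0.0, -0.5)
(39, np.float64(84.6), 0.5, 0.5) (39, np.float64(93.2), 0.0, -0.5)
(42, np.float64(83.1), 0.5, 0.5) (42, np.float64(92.3), 0.0, -0.5)
(45, np.float64(81.3), 0.5, 0.5) (45, np.float64(91.5), 0.0, -0.5)
(48, np.float64(78.3), 0.5, 0.5) (48
[... 242 characters left out ...]
oat64(68.7), 0.5, 0.5) (60, np.float64(78.6), 0.0, -0.5)
(63, np.float64(64.5), 0.5, 0.5) (63, np.float64(74.4), 0.0, -0.5)
(66, np.float64(61.6), 0.5, 0.5) (66, np.float64(68.6), 0.0, -0.5)
(69, np.float64(58.7), 0.5, 0.5) (69, np.float64(58.9), 0.0, -0.5)
(72, np.float64(55.7), 0.5, 0.5) (72, np.float64(53.7), 0.0, -0.5)
(75, np.float64(53.9), 0.5, 0.5) (75, np.float64(48.5), 0.0, -0.5)
(78, np.float64(51.1), 0.0, 0.5) (78, np.float64(45.6), 0.0, -0.5)
(81, np.float64(50.3), 0.0, 0.5) (81, np.float64(43.2), 0.0, -0.5)
(84, np.float64(51.3), 0.0, 0.5) (84, np.float64(43.8), 0.0, -0.5)
(87, np.float64(53.4), 0.0, 0.5) (87, np.float64(47.7), 0.0, -0.5)
real	0m5.288s
user	0m5.806s
sys	0m0.049s
```

servo_tool --moves '[[[-0.91, -0.86, -0.17, 0, 0, 1.7], [-1.82, -1.73, -0.34, 0, 0, 3.4], [-2.74, -2.59, -0.51, 0, 0, 5], [-3.65, -3.45, -0.68, 0, 0, 6.7], [-4.56, -4.31, -0.85, 0, 0, 8.4]]]' --jaw 70 --squeeze 40

```text
time_s: 1.92
ee_pos: [0.2939, 0.4784, 0.2571]
tcp_rot: [0.0, 0.223, 0.975, 0.0]
wrist_force: [1.5, 0.1, 0.3]
gripper_width: 0.0699
finger_force: 0.0
```

```bash
python3 -c "
from h import *
plan([.44,.26,.27],52,step=39,n=10)
p,M=pose()
f=(np.array([.44,.26,.27]),R.from_euler('z',52-90,degrees=True).as_matrix()@np.diag([-1,1,-1.]))
print(f[1]@[0,1,0],M)
plan([.494,-.1615,.14],44,step=39,n=12,frm=f)"
```

```text
rows needed 6.7  full shift [-7.55 -4.43 -0.43] rz 12.2
[-1.12, -0.66, -0.06, 0.0, 0.0, 1.8],[-2.24, -1.31, -0.13, 0.0, 0.0, 3.61],[-3.36, -1.97, -0.19, 0.0, 0.0, 5.41],[-4.48, -2.63, -0.26, 0.0, 0.0, 7.22],[-5.6, -3.29, -0.32, 0.0, 0.0, 9.02],[-6.72, -3.94, -0.38, 0.0, 0.0, 10.83],[-7.55, -4.43, -0.43, 0.0, 0.0, 12.17],[-7.55, -4.43, -0.43, 0.0, 0.0, 12.17],[-7.55, -4.43, -0.43, 0.0, 0.0, 12.17],[-7.55, -4.43, -0.43, 0.0, 0.0, 12.17],
[0.61566148 0.78801075 0.        ] [[-9.00105028e-01  4.35672941e-01  1.61276641e-04]
 [ 4.35672969e-01  9.00104999e-01  2.34753073e-04]
 [-4.28903485e-05  2.81566295e-04 -9.99999959e-01]]
rows needed 11.4  full shift [-10.07  -9.96   4.33] rz 8.0
[-0.88, -0.87, 0.38, 0.0, 0.0, 0.7],[-1.77, -1.75, 0.76, 0.0, 0.0, 1.4],[-2.65, -2.62, 1.14, 0.0, 0.0, 2.11],[-3.53, -3.5, 1.52, 0.0, 0.0, 2.81],[-4.42, -4.37, 1.9, 0.0, 0.0, 3.51],[-5.3, -5.25, 2.28, 0.0, 0.0, 4.21],[-6.19, -6.12, 2.66, 0.0, 0.0, 4.91],[-7.07, -7.0, 3.04, 0.0, 0.0, 5.62],[-7.95, -7.87, 3.42, 0.0, 0.0, 6.32],[-8.84, -8.74, 3.8, 0.0, 0.0, 7.02],[-9.72, -9.62, 4.18, 0.0, 0.0, 7.72],[-10.07, -9.96, 4.33, 0.0, 0.0, 8.0],
```

servo_tool --moves '[[[-1.12, -0.66, -0.06, 0, 0, 1.8], [-2.24, -1.31, -0.13, 0, 0, 3.6], [-3.36, -1.97, -0.19, 0, 0, 5.4], [-4.48, -2.63, -0.26, 0, 0, 7.2], [-5.6, -3.29, -0.32, 0, 0, 9]]]'

```text
time_s: 2.33
ee_pos: [0.4025, 0.3166, 0.2669]
tcp_rot: [0.0, 0.299, 0.954, 0.0]
wrist_force: [0.0, 1.0, 0.3]
gripper_width: 0.0697
finger_force: 0.0
```

```bash
python3 -c "
from h import *
plan([.494,-.1615,.14],44,step=40,n=13)"
```

```text
rows needed 12.6  full shift [-11.6  -11.34   4.22] rz 11.2
[-0.92, -0.9, 0.34, 0.0, 0.0, 0.89],[-1.85, -1.8, 0.67, 0.0, 0.0, 1.78],[-2.77, -2.71, 1.01, 0.0, 0.0, 2.66],[-3.69, -3.61, 1.34, 0.0, 0.0, 3.55],[-4.61, -4.51, 1.68, 0.0, 0.0, 4.44],[-5.54, -5.41, 2.01, 0.0, 0.0, 5.33],[-6.46, -6.31, 2.35, 0.0, 0.0, 6.22],[-7.38, -7.22, 2.68, 0.0, 0.0, 7.11],[-8.31, -8.12, 3.02, 0.0, 0.0, 7.99],[-9.23, -9.02, 3.36, 0.0, 0.0, 8.88],[-10.15, -9.92, 3.69, 0.0, 0.0, 9.77],[-11.07, -10.82, 4.03, 0.0, 0.0, 10.66],[-11.6, -11.34, 4.22, 0.0, 0.0, 11.17],
```

servo_tool --moves '[[[-0.92, -0.9, 0.3, 0, 0, 0.9], [-1.85, -1.8, 0.6, 0, 0, 1.8], [-2.77, -2.71, 0.9, 0, 0, 2.7], [-3.69, -3.61, 1.2, 0, 0, 3.6], [-4.61, -4.51, 1.5, 0, 0, 4.4]]]'

```text
time_s: 2.75
ee_pos: [0.4383, 0.1264, 0.2214]
tcp_rot: [0.0, 0.335, 0.942, 0.0]
wrist_force: [2.2, 1.2, 0.1]
gripper_width: 0.0702
finger_force: 0.0
```

```bash
python3 -c "
from h import *
plan([.494,-.1615,.14],44,step=40,n=9)"
```

```text
rows needed 7.6  full shift [-7.5  -6.27  2.71] rz 6.8
[-0.99, -0.82, 0.36, 0.0, 0.0, 0.9],[-1.97, -1.65, 0.71, 0.0, 0.0, 1.79],[-2.96, -2.47, 1.07, 0.0, 0.0, 2.69],[-3.94, -3.3, 1.42, 0.0, 0.0, 3.58],[-4.93, -4.12, 1.78, 0.0, 0.0, 4.48],[-5.92, -4.94, 2.14, 0.0, 0.0, 5.38],[-6.9, -5.77, 2.49, 0.0, 0.0, 6.27],[-7.5, -6.27, 2.71, 0.0, 0.0, 6.82],[-7.5, -6.27, 2.71, 0.0, 0.0, 6.82],
```

servo_tool --moves '[[[-0.99, -0.82, 0.36, 0, 0, 0.9], [-1.97, -1.65, 0.71, 0, 0, 1.8], [-2.96, -2.47, 1.07, 0, 0, 2.7], [-3.94, -3.3, 1.42, 0, 0, 3.6], [-4.93, -4.12, 1.78, 0, 0, 4.5]]]'

```text
time_s: 3.17
ee_pos: [0.4751, -0.0628, 0.1678]
tcp_rot: [0.0, 0.372, 0.928, 0.0]
wrist_force: [1.3, 0.7, 0.6]
gripper_width: 0.07
finger_force: 0.0
```

```bash
python3 -c "
from h import *
plan([.494,-.1615,.13],44,step=25,n=5)"
```

```text
rows needed 4.3  full shift [-2.73 -1.95  1.26] rz 2.3
[-0.63, -0.45, 0.29, 0.0, 0.0, 0.54],[-1.27, -0.91, 0.59, 0.0, 0.0, 1.08],[-1.9, -1.36, 0.88, 0.0, 0.0, 1.63],[-2.54, -1.81, 1.18, 0.0, 0.0, 2.17],[-2.73, -1.95, 1.26, 0.0, 0.0, 2.33],
```

servo_tool --moves '[[[-0.8, -0.55, 0.4, 0, 0, 0.8], [-1.6, -1.1, 0.8, 0, 0, 1.6], [-2.2, -1.55, 1.1, 0, 0, 2.3], [-2.45, -1.75, 1.2, 0, 0, 2.3], [-2.45, -1.75, 1.2, 0, 0, 2.3]]]'

```text
time_s: 3.58
ee_pos: [0.4915, -0.1521, 0.1315]
tcp_rot: [-0.0, 0.392, 0.92, -0.001]
wrist_force: [-1.3, 0.2, -0.5]
gripper_width: 0.0702
finger_force: 0.0
```

```bash
python3 -c "
from h import *
plan([.494,-.1615,.021],44,step=28,n=5)
for c in('scene','top'): cv2.imwrite('pics/%s1.png'%c,get_image(c))
s=cv2.imread('pics/scene1.png');t=cv2.imread('pics/top1.png')
cr=lambda im,x,y: cv2.convertScaleAbs(cv2.resize(im[y:y+75,x:x+100],(400,300),interpolation=cv2.INTER_CUBIC),alpha=1.5)
cv2.imwrite('pics/col1.png',np.hstack([cr(s,235,120),cr(t,360,195)]))
print(st()['ee_pos'])"
```

```text
rows needed 4.0  full shift [-0.28 -0.15  3.68] rz -0.1
[-0.07, -0.04, 0.93, 0.0, 0.0, -0.04],[-0.14, -0.08, 1.86, 0.0, 0.0, -0.07],[-0.22, -0.12, 2.79, 0.0, 0.0, -0.11],[-0.28, -0.15, 3.68, 0.0, 0.0, -0.14],[-0.28, -0.15, 3.68, 0.0, 0.0, -0.14],
[ 0.49183527 -0.14884622  0.13218413]
```

View pics/col1.png

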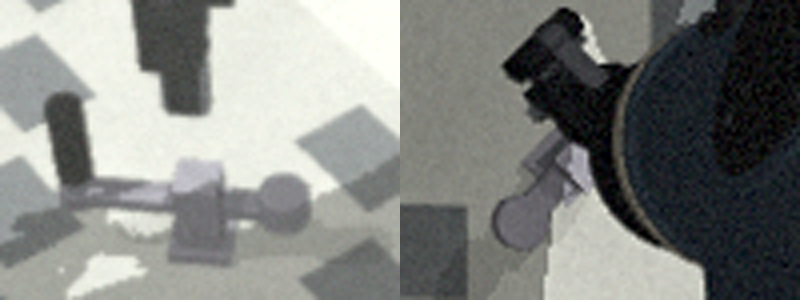

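servo_tool --moves '[[[-0.36, -0.24, 0.6, 0, 0, 0], [-0.36, -0.24, 1.6, 0, 0, 0], [-0.36, -0.24, 2.6, 0, 0, 0], [-0.36, -0.24, 3.3, 0, 0, 0], [-0.36, -0.24, 3.63, 0, 0, 0]]]'

```text
time_s: 4.1
ee_pos: [0.4936, -0.1599, 0.0215]
tcp_rot: [-0.001, 0.389, 0.921, 0.0]
wrist_force: [-0.3, 1.5, 0.0]
gripper_width: 0.0701
finger_force: 0.0
```

servo_tool --moves '[[[0, 0, 0, 0, 0, 0], [0, 0, 0, 0, 0, 0], [0, 0, 0, 0, 0, 0], [0, 0, 0, 0, 0, 0], [0, 0, 0, 0, 0, 0]]]' --jaw 35 --squeeze 40

```text
time_s: 4.52
ee_pos: [0.495, -0.1625, 0.0243]
tcp_rot: [0.001, 0.39, 0.921, 0.0]
wrist_force: [-0.2, -0.1, -0.1]
gripper_width: 0.0352
finger_force: 0.0
```

```bash
python3 -c "
from h import *
s=st();print(s['ee_pos'],s['wrist_force'],s['gripper_width'])
plan([.494,-.1615,.022],44)
s=get_image('scene');t=get_image('top')
cr=lambda im,x,y: cv2.convertScaleAbs(cv2.resize(im[y:y+75,x:x+100],(400,300),interpolation=cv2.INTER_CUBIC),alpha=1.5)
cv2.imwrite('pics/col2.png',np.hstack([cr(s,235,120),cr(t,360,195)]))"
```

```text
[ 0.49497259 -0.16251653  0.02431684] [-0.19359209 -0.11883978 -0.12561866] 0.03516595625290841
rows needed 0.1  full shift [0.05 0.   0.08] rz 0.1
[0.05, 0.0, 0.08, 0.0, 0.0, 0.07],[0.05, 0.0, 0.08, 0.0, 0.0, 0.07],[0.05, 0.0, 0.08, 0.0, 0.0, 0.07],[0.05, 0.0, 0.08, 0.0, 0.0, 0.07],[0.05, 0.0, 0.08, 0.0, 0.0, 0.07],
```

View pics/col2.png

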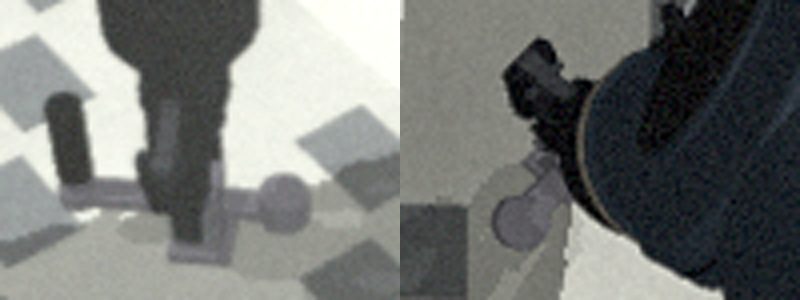

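The scene panel shows the fingers straddling the hub at about (190,200), well placed between the arm and the counterweight. Next I grip and lift.

servo_tool --moves '[[[0.02, 0, 0.05, 0, 0, 0], [0.02, 0, 0.05, 0, 0, 0], [0.02, 0, 0.05, 0, 0, 0], [0.02, 0, 0.05, 0, 0, 0], [0.02, 0, 0.05, 0, 0, 0]]]' --jaw 15 --squeeze 60

```text
time_s: 5.03
ee_pos: [0.4944, -0.1621, 0.0223]
tcp_rot: [0.001, 0.39, 0.921, 0.0]
wrist_force: [0.4, 1.5, 9.6]
gripper_width: 0.0231
finger_force: 58.8
```

servo_tool --moves '[[[0, 0, -0.4, 0, 0, 0], [0, 0, -1.2, 0, 0, 0], [0, 0, -2.2, 0, 0, 0], [0, 0, -3.2, 0, 0, 0], [0, 0, -4.2, 0, 0, 0]]]'

```text
time_s: 5.45
ee_pos: [0.4929, -0.1619, 0.1485]
tcp_rot: [-0.001, 0.39, 0.921, -0.0]
wrist_force: [1.4, 0.4, -4.0]
gripper_width: 0.0229
finger_force: 59.5
```

```bash
python3 -c "
from h import *
s=st();print(s['ee_pos'],s['wrist_force'],s['gripper_width'],s['finger_force'])
plan([.5666,.2147,.25],82,step=35,n=12)"
```

```text
[ 0.49291677 -0.16192334  0.14847145] [ 1.37187315  0.38532936 -4.01598178] 0.02293145439419885 59.47062313556671
rows needed 11.3  full shift [ 7.32 10.49 -3.38] rz -38.0
[0.65, 0.92, -0.3, 0.0, 0.0, -3.35],[1.29, 1.85, -0.6, 0.0, 0.0, -6.69],[1.94, 2.77, -0.9, 0.0, 0.0, -10.04],[2.58, 3.7, -1.19, 0.0, 0.0, -13.39],[3.23, 4.62, -1.49, 0.0, 0.0, -16.74],[3.87, 5.55, -1.79, 0.0, 0.0, -20.08],[4.52, 6.47, -2.09, 0.0, 0.0, -23.43],[5.16, 7.4, -2.39, 0.0, 0.0, -26.78],[5.81, 8.32, -2.69, 0.0, 0.0, -30.13],[6.46, 9.25, -2.98, 0.0, 0.0, -33.47],[7.1, 10.17, -3.28, 0.0, 0.0, -36.82],[7.32, 10.49, -3.38, 0.0, 0.0, -37.96],
```

servo_tool --moves '[[[0.6, 0.88, -0.7, 0, 0, -3.3], [1.29, 1.85, -1.4, 0, 0, -6.7], [1.94, 2.77, -2.1, 0, 0, -10], [2.58, 3.7, -2.7, 0, 0, -13.4], [3.23, 4.62, -3.1, 0, 0, -16.7]]]'

```text
time_s: 5.87
ee_pos: [0.5261, 0.0055, 0.2422]
tcp_rot: [0.001, 0.251, 0.968, 0.0]
wrist_force: [0.8, 0.3, -3.6]
gripper_width: 0.023
finger_force: 59.7
```

```bash
python3 -c "
from h import *
print(st()['ee_pos']);plan([.5666,.2147,.25],82,step=36,n=7)"
```

```text
[0.52606506 0.00546293 0.24222488]
rows needed 5.9  full shift [ 2.21  6.75 -0.26] rz -21.1
[0.37, 1.14, -0.04, 0.0, 0.0, -3.56],[0.75, 2.28, -0.09, 0.0, 0.0, -7.12],[1.12, 3.42, -0.13, 0.0, 0.0, -10.69],[1.49, 4.56, -0.17, 0.0, 0.0, -14.25],[1.87, 5.7, -0.22, 0.0, 0.0, -17.81],[2.21, 6.75, -0.26, 0.0, 0.0, -21.1],[2.21, 6.75, -0.26, 0.0, 0.0, -21.1],
```

servo_tool --moves '[[[0.4, 1.2, -0.04, 0, 0, -3.6], [0.8, 2.4, -0.1, 0, 0, -7.2], [1.2, 3.6, -0.1, 0, 0, -11], [1.6, 4.8, -0.1, 0, 0, -15], [1.95, 5.8, -0.1, 0, 0, -19]]]'

```text
time_s: 6.28
ee_pos: [0.5594, 0.1873, 0.243]
tcp_rot: [-0.001, 0.087, 0.996, 0.0]
wrist_force: [1.3, 0.5, -3.9]
gripper_width: 0.0229
finger_force: 59.7
```

servo_tool --moves '[[[0.05, 0.3, 0, 0, 0, -1.5], [0.05, 0.3, 0, 0, 0, -1.5], [0.05, 0.3, 0, 0, 0, -1.5], [0.05, 0.3, 0, 0, 0, -1.5], [0.05, 0.3, 0, 0, 0, -1.5]]]'

```text
time_s: 6.7
ee_pos: [0.5601, 0.1915, 0.2435]
tcp_rot: [-0.0, 0.078, 0.997, -0.0]
wrist_force: [-0.9, 0.0, -3.8]
gripper_width: 0.0227
finger_force: 59.8
```

```bash
python3 -c "
from h import *
s=st();print(s['ee_pos'],s['wrist_force'],s['gripper_width'],s['finger_force']);plan([.5666,.2147,.25],82,step=36,n=1)
for c in('scene','top'): cv2.imwrite('pics/%s3.png'%c,get_image(c))
s=cv2.imread('pics/scene3.png');t=cv2.imread('pics/top3.png')
cr=lambda im,x,y: cv2.convertScaleAbs(cv2.resize(im[y:y+120,x:x+80],(400,600),interpolation=cv2.INTER_CUBIC),alpha=1.5)
cv2.imwrite('pics/col3.png',np.hstack([cr(s,365,220),cr(t,165,130)]))
"
```

```text
[0.56007683 0.19152142 0.2435266 ] [-0.87736914  0.01892456 -3.84781821] 0.022710761879964833 59.81987535953522
rows needed 0.7  full shift [-0.09  0.8  -0.22] rz -0.9
[-0.09, 0.8, -0.22, 0.0, 0.0, -0.92],
```

View pics/col3.png

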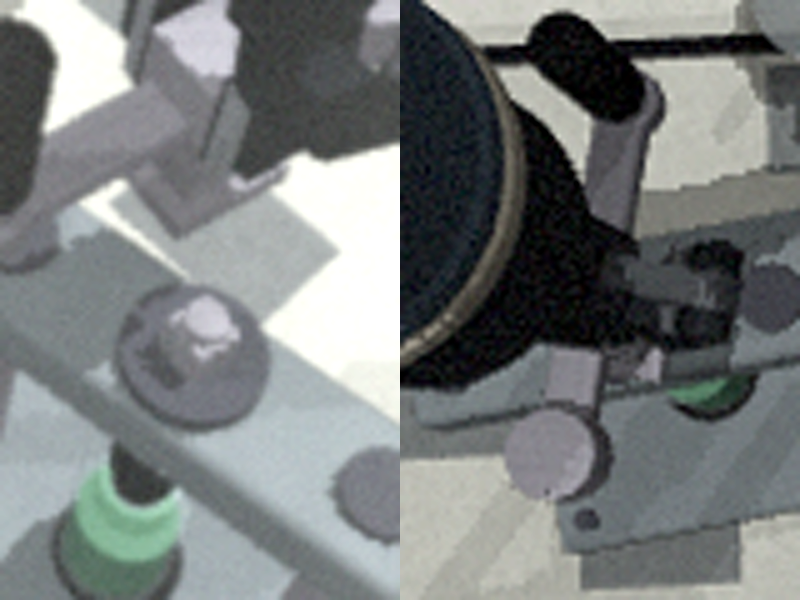

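```bash
python3 -c "
from h import *
np.set_printoptions(precision=4,suppress=True)
p,M=pose();print(p,np.degrees(np.arctan2(M[1,1],M[0,1])))
yaw=np.degrees(np.arctan2(M[1,1],M[0,1]))-90;c=np.array([np.cos(np.radians(yaw)),np.sin(np.radians(yaw))])
zm=p[2]-.0223
cw=atz('top',(195.6,220),zm+.046)[:2];print('hub from cw',cw+.045*c)
h=atz('top',(198.,138.6),zm+.096)[:2];print('hub from handle',h-.065*c)
h=atz('scene',(365+20/5,220+30/5),zm+.096)[:2];print('hub from handle scene',h-.065*c)
print(atz('scene',(400.6,267.6),zm)[:2])
n=np.array([-c[1],c[0]])
for s in(1,-1):
  for t in(1,-1):
    w=p[:2]+.017*(s*c+t*n);print(s,t,w,*[(proj('scene',np.array([*w,z]))-[365,220])*5 for z in(zm,zm+.007)])
for s in(1,-1):
  for t in(1,-1):
    w=p[:2]+.012*(s*c+t*n);print('hubtop',s,t,(proj('scene',np.array([*w,zm+.052]))-[365,220])*5)
"
```

```text
[0.5602 0.1921 0.2437] 81.11864078219392
hub from cw [0.5604 0.1894]
hub from handle [0.5598 0.1894]
hub from handle scene [0.5541 0.1901]
[0.5774 0.2065]
1 1 [0.5796 0.2062] [171.0608 242.4404] [175.8454 228.1185]
1 -1 [0.5744 0.1726] [ 86.3799 138.4117] [ 90.0294 123.4503]
-1 1 [0.546  0.2115] [280.7216 179.6074] [286.657  164.8846]
-1 -1 [0.5408 0.1779] [193.8766  80.0642] [198.6354  64.7799]
hubtop 1 1 [212.9862 101.0365]
hubtop 1 -1 [146.4498  24.798 ]
hubtop -1 1 [296.593   55.1241]
hubtop -1 -1 [228.8099 -18.5693]
```

servo_tool --moves '[[[-0.05, 0.4, 0, 0, 0, -0.7], [-0.1, 0.81, 0, 0, 0, -0.7], [-0.1, 0.81, 0.4, 0, 0, -0.7], [-0.1, 0.81, 0.8, 0, 0, -0.7], [-0.1, 0.81, 1.15, 0, 0, -0.7]]]'

```text
time_s: 7.22
ee_pos: [0.5669, 0.2187, 0.2084]
tcp_rot: [0.0, 0.069, 0.998, 0.0]
wrist_force: [0.5, 0.2, -3.4]
gripper_width: 0.0228
finger_force: 60.0
```

servo_tool --moves '[[[0, 0, 0, 0, 0, 0], [0, 0, 0, 0, 0, 0], [0, 0, 0, 0, 0, 0], [0, 0, 0, 0, 0, 0], [0, 0, 0, 0, 0, 0]]]'

```text
time_s: 7.63
ee_pos: [0.5672, 0.2172, 0.2098]
tcp_rot: [0.001, 0.07, 0.998, 0.0]
wrist_force: [0.3, 0.5, -3.1]
gripper_width: 0.0231
finger_force: 59.8
```

```bash
python3 -c "
from h import *
np.set_printoptions(precision=4,suppress=True)
for c in('scene','top'): cv2.imwrite('pics/%s4.png'%c,get_image(c))
p,M=pose();y=np.degrees(np.arctan2(M[1,1],M[0,1]));print(p,y,st()['wrist_force'])
ps=np.radians(y-90);c=np.array([np.cos(ps),np.sin(ps)]);n=np.array([-c[1],c[0]]);zm=p[2]-.0223
th=np.radians(np.arange(0,361,10))
C=np.array([.5666,.2147])
P=[]
for cam,x0,y0 in(('scene',365,220),('top',165,130)):
    im=cv2.imread('pics/%s4.png'%cam)
    im=cv2.convertScaleAbs(cv2.resize(im[y0:y0+120,x0:x0+80],(400,600),interpolation=cv2.INTER_CUBIC),alpha=1.5)
    def pl(xy,z,col): cv2.polylines(im,[np.int32([(proj(cam,np.array([a,b,z]))-[x0-.5,y0-.5])*5 for a,b in xy])],False,col,1)
    sq=lambda s,q:[q+s*(i*c+j*n) for i,j in((1,1),(1,-1),(-1,-1),(-1,1),(1,1))]
    q=p[:2]
    pl(sq(.017,q),zm,(0,0,255));pl(sq(.017,q),zm+.007,(0,0,255));pl(sq(.012,q),zm+.052,(0,255,255))
    pl([q-.045*c+.014*np.array([np.cos(a),np.sin(a)]) for a in th],zm+.046,(255,0,0))
    pl([q+.065*c+.010*np.array([np.cos(a),np.sin(a)]) for a in th],zm+.096,(0,255,0))
    pl([C+.020*np.array([np.cos(a),np.sin(a)]) for a in th],.162,(255,0,255))
    P.append(im)
cv2.imwrite('pics/col4.png',np.hstack(P))"
```

```text
[0.567  0.2171 0.2096] 81.94388379609107 [ 0.0898 -0.7816 -4.7516]
```

View pics/col4.png

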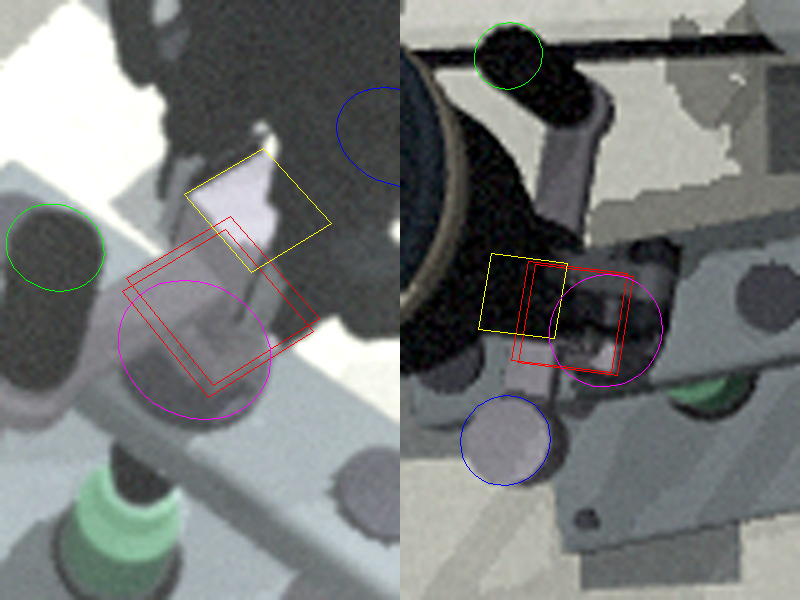

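The overlay matches the handle and counterweight in both views: top (508,56) and (505,440), scene (55,247). So the hub axis coincides with the TCP. I'll refine the shaft centre from the first pictures.

```bash
python3 - <<'E'
import sq; from h import *
from scipy.optimize import least_squares
src=open('sq.py').read()
src=src.replace("range(0,90,3)","range(76,89,3)").replace("np.arange(-1.5,1.6,.5)","np.arange(-.8,1.3,.2)" ).replace("S=6","S=8")
ns={};exec(src.replace('__name__','"x"'),ns)
U={}
for cam in("scene","top"):
    ns_arr=ns['fit'](cam,f"pics/{cam}0.png")
    if cam=="top":pass
    b=min(ns_arr,key=lambda t:t[1]);print(cam,ns_arr)
    U[cam]=proj(cam,np.array([*ns['C'],.172]))+b[2:]
    print(atz(cam,U[cam],.172))
f=lambda v:np.concatenate([proj(c,np.array([*v,.172]))-U[c] for c in U])
s=least_squares(f,[.566,.215]);print(s.x,s.fun)
p,M=pose();print(p);plan([*s.x,p[2]],81.8,n=1)
E
```

```text
scene [(76, np.float64(49.5), 0.19999999999999973, 0.5999999999999996), (79, np.float64(47.5), 0.19999999999999973, 0.3999999999999997), (82, np.float64(46.9), 0.19999999999999973, 0.3999999999999997), (85, np.float64(48.9), 0.19999999999999973, 0.3999999999999997), (88, np.float64(52.1), 0.19999999999999973, 0.5999999999999996)]
[0.56682235 0.21525433 0.172     ]
top [(76, np.float64(45.0), -2.220446049250313e-16, -0.6000000000000001), (79, np.float64(42.0), -2.220446049250313e-16, -0.6000000000000001), (82, np.float64(40.4), -2.220446049250313e-16, -0.6000000000000001), (85, np.float64(41.2), -2.220446049250313e-16, -0.6000000000000001), (88, np.float64(45.2), -2.220446049250313e-16, -0.6000000000000001)]
[0.56765448 0.21472496 0.172     ]
[0.56715355 0.21508274] [-0.27139049  0.0556152  -0.21239921  0.28847495]
[0.56701178 0.21705536 0.20961638]
rows needed 0.1  full shift [-0.01 -0.06 -0.  ] rz 0.1
[-0.01, -0.06, -0.0, 0.0, 0.0, 0.14],
```

servo_tool --moves '[[[0, -0.06, 0, 0, 0, 0], [0, -0.06, 0, 0, 0, 0], [0, -0.06, 0.1, 0, 0, 0], [0, -0.06, 0.2, 0, 0, 0], [0, -0.06, 0.3, 0, 0, 0]]]'

```text
time_s: 8.15
ee_pos: [0.5664, 0.2152, 0.1997]
tcp_rot: [-0.0, 0.07, 0.998, -0.0]
wrist_force: [1.4, 0.4, -3.5]
gripper_width: 0.0231
finger_force: 59.8
```

servo_tool --moves '[[[0, 0, 0.05, 0, 0, 0], [0, 0, 0.1, 0, 0, 0], [0, 0, 0.13, 0, 0, 0], [0, 0, 0.16, 0, 0, 0], [0, 0, 0.16, 0, 0, 0]]]'

```text
time_s: 8.57
ee_pos: [0.5669, 0.2152, 0.1952]
tcp_rot: [0.0, 0.07, 0.998, 0.0]
wrist_force: [2.4, 0.6, -4.7]
gripper_width: 0.0231
finger_force: 59.7
```

servo_tool --moves '[[[0, 0, 0.04, 0, 0, 0], [0, 0, 0.08, 0, 0, 0], [0, 0, 0.12, 0, 0, 0], [0, 0, 0.16, 0, 0, 0], [0, 0, 0.2, 0, 0, 0]]]'

```text
time_s: 8.98
ee_pos: [0.5669, 0.2152, 0.1894]
tcp_rot: [0.0, 0.07, 0.998, 0.0]
wrist_force: [3.8, -0.4, -2.1]
gripper_width: 0.0233
finger_force: 60.0
```

servo_tool --moves '[[[0, 0, 0.02, 0, 0, 0], [0, 0, 0.05, 0, 0, 0], [0, 0, 0.08, 0, 0, 0], [0, 0, 0.11, 0, 0, 0], [0, 0, 0.13, 0, 0, 0]]]'

```text
time_s: 9.4
ee_pos: [0.5669, 0.2152, 0.1855]
tcp_rot: [0.0, 0.07, 0.998, 0.0]
wrist_force: [4.0, 0.1, -0.1]
gripper_width: 0.0228
finger_force: 60.2
```

servo_tool --moves '[[[0, 0, 0.02, 0, 0, 0], [0, 0, 0.04, 0, 0, 0], [0, 0, 0.05, 0, 0, 0], [0, 0, 0.05, 0, 0, 0], [0, 0, 0.05, 0, 0, 0]]]'

```text
time_s: 9.82
ee_pos: [0.5669, 0.2152, 0.1843]
tcp_rot: [0.0, 0.07, 0.998, 0.0]
wrist_force: [4.2, -1.8, 3.8]
gripper_width: 0.0232
finger_force: 60.9
```

servo_tool --moves '[[[0, 0, -0.02, 0, 0, 0], [0, 0, -0.02, 0, 0, 0], [0, 0, -0.02, 0, 0, 0], [0, 0, -0.02, 0, 0, 0], [0, 0, -0.3, 0, 0, 0]]]' --jaw 60

```text
time_s: 10.23
ee_pos: [0.5651, 0.2151, 0.1914]
tcp_rot: [-0.002, 0.07, 0.998, -0.001]
wrist_force: [-0.2, 0.2, 1.5]
gripper_width: 0.06
finger_force: 0.0
```

servo_tool --moves '[[[0, 0, -0.7, 0, 0, 0], [0, 0, -1.7, 0, 0, 0], [0, 0, -2.7, 0, 0, 0], [-0.5, 0, -2.9, 0, 0, 0], [-1.4, 0, -2.9, 0, 0, 0]]]'

```text
time_s: 10.65
ee_pos: [0.6077, 0.2111, 0.2845]
tcp_rot: [0.002, 0.069, 0.998, 0.002]
wrist_force: [1.3, 1.0, 0.4]
gripper_width: 0.0598
finger_force: 0.0
```

servo_tool --moves '[[[-0.6, 0, 0, 0, 0, 0], [-0.77, 0, 0, 0, 0, 0], [-0.77, 0, 0, 0, 0, 0], [-0.77, 0, 0, 0, 0, 0], [-0.77, 0, 0, 0, 0, 0]]]'

```text
time_s: 11.07
ee_pos: [0.6299, 0.2066, 0.28]
tcp_rot: [-0.0, 0.07, 0.998, 0.0]
wrist_force: [0.1, -0.1, -1.1]
gripper_width: 0.0599
finger_force: 0.0
```

```bash
python3 -c "
from h import *
np.set_printoptions(precision=4,suppress=True)
for c in('scene','top'): cv2.imwrite('pics/%s5.png'%c,get_image(c))
p,M=pose();print(p,st()['wrist_force'],st()['gripper_width'])
plan([.6313,.2062,.221],82,n=1)
q=np.array([.5669,.2152]);ps=np.radians(-8);c=np.array([np.cos(ps),np.sin(ps)]);n=np.array([-c[1],c[0]]);zm=.162
th=np.radians(np.arange(0,361,10));P=[]
for cam,x0,y0 in(('scene',365,220),('top',165,130)):
    im=cv2.imread('pics/%s5.png'%cam)
    im=cv2.convertScaleAbs(cv2.resize(im[y0:y0+120,x0:x0+80],(400,600),interpolation=cv2.INTER_CUBIC),alpha=1.5)
    def pl(xy,z,col): cv2.polylines(im,[np.int32([(proj(cam,np.array([a,b,z]))-[x0-.5,y0-.5])*5 for a,b in xy])],False,col,1)
    sq=lambda s,q:[q+s*(i*c+j*n) for i,j in((1,1),(1,-1),(-1,-1),(-1,1),(1,1))]
    pl(sq(.017,q),zm,(0,0,255));pl(sq(.012,q),zm+.052,(0,255,255))
    pl([q-.045*c+.014*np.array([np.cos(a),np.sin(a)]) for a in th],zm+.046,(255,0,0))
    pl([q+.065*c+.010*np.array([np.cos(a),np.sin(a)]) for a in th],zm+.096,(0,255,0))
    P.append(im)
cv2.imwrite('pics/col5.png',np.hstack(P))"
```

```text
[0.6301 0.2066 0.2802] [-0.2822  0.2824  0.5163] 0.060066468783075165
rows needed 1.6  full shift [-0.04 -0.01  1.97] rz -0.0
[-0.03, -0.01, 1.27, 0.0, 0.0, -0.0],
```

View pics/col5.png

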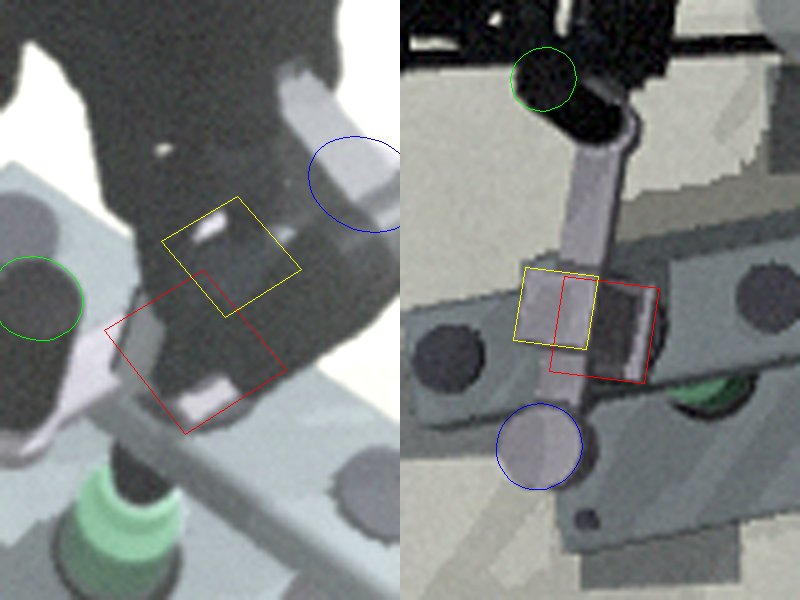

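The overlay drawn at collar height (z = 0.162) matches the hub (555,308), counterweight (540,447) and handle (543,79), so the crank is fully seated. Now I take the handle.

servo_tool --moves '[[[-0.04, -0.01, 0.5, 0, 0, 0], [-0.04, -0.01, 1.0, 0, 0, 0], [-0.04, -0.01, 1.5, 0, 0, 0], [-0.04, -0.01, 1.95, 0, 0, 0], [-0.04, -0.01, 1.95, 0, 0, 0]]]'

```text
time_s: 11.58
ee_pos: [0.6302, 0.2056, 0.2189]
tcp_rot: [-0.002, 0.07, 0.998, -0.001]
wrist_force: [-0.5, 0.0, -0.5]
gripper_width: 0.0601
finger_force: 0.0
```

servo_tool --moves '[[[0, 0, 0, 0, 0, 0], [0, 0, 0, 0, 0, 0], [0, 0, 0, 0, 0, 0], [0, 0, 0, 0, 0, 0], [0, 0, 0, 0, 0, 0]]]' --jaw 12 --squeeze 30

```text
time_s: 12.0
ee_pos: [0.6328, 0.2058, 0.2226]
tcp_rot: [0.001, 0.07, 0.998, 0.0]
wrist_force: [0.2, -0.7, 4.0]
gripper_width: 0.0195
finger_force: 29.3
```

```bash
cat >> h.py <<'E'
CX=np.array([.5669,.2152])
def circ(a0,steps,M,rad=.065):
    "rows: TCP shifts relative to point at crank angle a0 (deg), clockwise steps (deg, cumulative)"
    f=lambda a:rad*np.array([np.cos(np.radians(a)),np.sin(np.radians(a)),0])
    return [[float(x) for x in np.round(M.T@(f(a0-s)-f(a0))/.03,2)] for s in steps]
E
python3 -c "
from h import *
s=st();p,M=pose();d=p[:2]-CX;a=np.degrees(np.arctan2(d[1],d[0]))
print(p,a,np.hypot(*d),s['wrist_force'],s['gripper_width'],s['finger_force'])
print(circ(-8,[4,12,22,33,45],M));print(circ(-53,[15,30,45,60,75],M))
"
```

```text
[0.63278698 0.20581881 0.22255646] -8.10347823245135 0.06655149486934314 [ 0.23235905 -0.65027824  4.0021587 ] 0.019473781168395033 29.2858824133873
[[0.01, -0.15, -0.0], [0.05, -0.45, -0.0], [0.16, -0.81, -0.0], [0.35, -1.18, -0.0], [0.63, -1.53, -0.0]]
[[0.45, -0.34, -0.0], [0.97, -0.56, -0.0], [1.53, -0.64, -0.0], [2.09, -0.56, -0.0], [2.62, -0.35, -0.01]]
```

servo_tool --moves '[[[0.01, -0.15, 0, 0, 0, 0], [0.05, -0.45, 0, 0, 0, 0], [0.16, -0.81, 0, 0, 0, 0], [0.35, -1.18, 0, 0, 0, 0], [0.63, -1.53, 0, 0, 0, 0]]]'

```text
time_s: 12.42
ee_pos: [0.608, 0.1622, 0.2223]
tcp_rot: [0.001, 0.071, 0.998, 0.0]
wrist_force: [0.5, 2.4, 3.0]
gripper_width: 0.0189
finger_force: 29.5
```

```bash
cat > w.py <<'E'
from h import *
import sys
s=st();p,M=pose();d=p[:2]-CX;a=np.degrees(np.arctan2(d[1],d[0]))
print(p,"ang %.1f rad %.4f tooly %.1f"%(a,np.hypot(*d),np.degrees(np.arctan2(M[1,1],M[0,1]))),np.round(s['wrist_force'],1),s['gripper_width'])
M=R.from_euler('z',82-90,degrees=True).as_matrix()@np.diag([-1,1,-1.])
for a0 in map(float,sys.argv[2:]):
    print(a0,circ(a0,np.arange(1,6)*float(sys.argv[1]),M))
E
python3 w.py 18 -53 -143 -233 -323
```

```text
[0.60798694 0.16219118 0.22231717] ang -52.2 rad 0.0671 tooly 81.9 [0.5 2.4 3. ] 0.01894743749248847
-53.0 [[0.55, -0.4, 0.0], [1.19, -0.61, 0.0], [1.87, -0.61, 0.0], [2.52, -0.4, 0.0], [3.06, 0.0, 0.0]]
-143.0 [[0.4, 0.55, 0.0], [0.61, 1.19, 0.0], [0.61, 1.87, 0.0], [0.4, 2.52, 0.0], [-0.0, 3.06, 0.0]]
-233.0 [[-0.55, 0.4, 0.0], [-1.19, 0.61, 0.0], [-1.87, 0.61, 0.0], [-2.52, 0.4, 0.0], [-3.06, 0.0, 0.0]]
-323.0 [[-0.4, -0.55, 0.0], [-0.61, -1.19, 0.0], [-0.61, -1.87, 0.0], [-0.4, -2.52, 0.0], [-0.0, -3.06, 0.0]]
```

servo_tool --moves '[[[0.55, -0.4, 0, 0, 0, 0], [1.19, -0.61, 0, 0, 0, 0], [1.87, -0.61, 0, 0, 0, 0], [2.52, -0.4, 0, 0, 0, 0], [3.06, 0, 0, 0, 0, 0]]]'

```text
time_s: 12.83
ee_pos: [0.5162, 0.1751, 0.2222]
tcp_rot: [0.001, 0.071, 0.997, 0.001]
wrist_force: [8.9, 3.7, -5.1]
gripper_width: 0.0196
finger_force: 29.9
```

```bash
python3 w.py 18 -143
```

```text
[0.51618712 0.17506968 0.22219805] ang -141.6 rad 0.0647 tooly 81.8 [ 8.9  3.7 -5.1] 0.01957502489238799
-143.0 [[0.4, 0.55, 0.0], [0.61, 1.19, 0.0], [0.61, 1.87, 0.0], [0.4, 2.52, 0.0], [-0.0, 3.06, 0.0]]
```

servo_tool --moves '[[[0.4, 0.55, 0, 0, 0, 0], [0.61, 1.19, 0, 0, 0, 0], [0.61, 1.87, 0, 0, 0, 0], [0.4, 2.52, 0, 0, 0, 0], [0, 3.06, 0, 0, 0, 0]]]'

```text
time_s: 13.25
ee_pos: [0.5284, 0.2671, 0.222]
tcp_rot: [0.0, 0.07, 0.998, -0.0]
wrist_force: [0.6, -5.0, 1.5]
gripper_width: 0.0193
finger_force: 31.0
```

servo_tool --moves '[[[-0.55, 0.4, 0, 0, 0, 0], [-1.19, 0.61, 0, 0, 0, 0], [-1.87, 0.61, 0, 0, 0, 0], [-2.52, 0.4, 0, 0, 0, 0], [-3.06, 0, 0, 0, 0, 0]]]'

```text
time_s: 13.67
ee_pos: [0.6208, 0.2555, 0.2222]
tcp_rot: [0.0, 0.069, 0.998, 0.001]
wrist_force: [-2.4, 1.6, 4.9]
gripper_width: 0.0191
finger_force: 31.2
```

```bash
python3 w.py 18 37
```

```text
[0.62083441 0.25548843 0.22215267] ang 36.8 rad 0.0673 tooly 82.1 [-2.4  1.6  4.9] 0.019141191453843232
37.0 [[-0.4, -0.55, 0.0], [-0.61, -1.19, 0.0], [-0.61, -1.87, 0.0], [-0.4, -2.52, 0.0], [-0.0, -3.06, 0.0]]
```

servo_tool --moves '[[[-0.4, -0.55, 0, 0, 0, 0], [-0.61, -1.19, 0, 0, 0, 0], [-0.61, -1.87, 0, 0, 0, 0], [-0.4, -2.52, 0, 0, 0, 0], [0, -3.06, 0, 0, 0, 0]]]'

```text
time_s: 14.08
ee_pos: [0.6079, 0.1614, 0.222]
tcp_rot: [0.001, 0.071, 0.997, 0.001]
wrist_force: [-0.6, 5.0, 1.7]
gripper_width: 0.0195
finger_force: 31.1
```

servo_tool --moves '[[[0.55, -0.4, 0, 0, 0, 0], [1.19, -0.61, 0, 0, 0, 0], [1.87, -0.61, 0, 0, 0, 0], [2.52, -0.4, 0, 0, 0, 0], [3.06, 0, 0, 0, 0, 0]]]'

```text
time_s: 14.5
ee_pos: [0.5162, 0.1751, 0.2222]
tcp_rot: [0.001, 0.071, 0.997, 0.001]
wrist_force: [9.5, 3.7, -6.2]
gripper_width: 0.0196
finger_force: 30.5
```

servo_tool --moves '[[[0.4, 0.55, 0, 0, 0, 0], [0.61, 1.19, 0, 0, 0, 0], [0.61, 1.87, 0, 0, 0, 0], [0.4, 2.52, 0, 0, 0, 0], [0, 3.06, 0, 0, 0, 0]]]'

```text
time_s: 14.92
ee_pos: [0.5284, 0.267, 0.222]
tcp_rot: [-0.0, 0.07, 0.998, -0.0]
wrist_force: [2.0, -5.3, 2.7]
gripper_width: 0.019
finger_force: 31.5
```

```bash
python3 w.py 12 127; python3 w.py 5 67 42 17 -8
```

```text
[0.52837771 0.26697592 0.22201449] ang 126.6 rad 0.0645 tooly 82.0 [ 2.  -5.3  2.7] 0.01897785096447765
127.0 [[-0.35, 0.29, 0.0], [-0.76, 0.49, 0.0], [-1.19, 0.61, 0.0], [-1.65, 0.63, 0.0], [-2.09, 0.56, 0.0]]
[0.52837771 0.26697592 0.22201449] ang 126.6 rad 0.0645 tooly 82.0 [ 2.  -5.3  2.7] 0.01897785096447765
67.0 [[-0.18, -0.06, 0.0], [-0.35, -0.13, 0.0], [-0.52, -0.22, 0.0], [-0.68, -0.32, 0.0], [-0.83, -0.43, 0.0]]
42.0 [[-0.14, -0.13, 0.0], [-0.27, -0.27, 0.0], [-0.38, -0.42, 0.0], [-0.48, -0.58, 0.0], [-0.57, -0.74, 0.0]]
17.0 [[-0.07, -0.17, 0.0], [-0.13, -0.35, 0.0], [-0.17, -0.54, 0.0], [-0.19, -0.73, 0.0], [-0.2, -0.92, 0.0]]
-8.0 [[0.01, -0.19, 0.0], [0.03, -0.38, 0.0], [0.07, -0.56, 0.0], [0.13, -0.74, 0.0], [0.2, -0.92, 0.0]]
```

servo_tool --moves '[[[-0.35, 0.29, 0, 0, 0, 0], [-0.76, 0.49, 0, 0, 0, 0], [-1.19, 0.61, 0, 0, 0, 0], [-1.65, 0.63, 0, 0, 0, 0], [-2.09, 0.56, 0, 0, 0, 0]]]'

```text
time_s: 15.33
ee_pos: [0.5936, 0.2757, 0.2222]
tcp_rot: [0.0, 0.069, 0.998, 0.001]
wrist_force: [-1.9, 1.7, 5.4]
gripper_width: 0.0194
finger_force: 31.9
```

servo_tool --moves '[[[-0.18, -0.06, 0, 0, 0, 0], [-0.35, -0.13, 0, 0, 0, 0], [-0.52, -0.22, 0, 0, 0, 0], [-0.68, -0.32, 0, 0, 0, 0], [-0.83, -0.43, 0, 0, 0, 0]]]'

```text
time_s: 15.75
ee_pos: [0.6168, 0.2593, 0.2225]
tcp_rot: [0.001, 0.07, 0.998, 0.001]
wrist_force: [0.2, 3.6, 6.6]
gripper_width: 0.0191
finger_force: 31.8
```

servo_tool --moves '[[[-0.14, -0.13, 0, 0, 0, 0], [-0.27, -0.27, 0, 0, 0, 0], [-0.38, -0.42, 0, 0, 0, 0], [-0.48, -0.58, 0, 0, 0, 0], [-0.57, -0.74, 0, 0, 0, 0]]]'

```text
time_s: 16.17
ee_pos: [0.6311, 0.2346, 0.2226]
tcp_rot: [0.001, 0.07, 0.998, 0.001]
wrist_force: [3.0, 3.3, 5.8]
gripper_width: 0.0192
finger_force: 31.7
```

```bash
cat >> w.py <<'E'
t=np.array([np.sin(np.radians(a)),-np.cos(np.radians(a))]);a=np.radians(a)
print("tangential resist %.1f"%(-t@np.array(s['wrist_force'])[:2]))
E
python3 w.py 2 17 7 -3 -13 -23 -33 -43 -53 -63
```

```text
[0.63110733 0.23460757 0.22260239] ang 16.8 rad 0.0671 tooly 82.0 [3.  3.3 5.8] 0.01922047282227357
17.0 [[-0.03, -0.07, 0.0], [-0.06, -0.14, 0.0], [-0.08, -0.21, 0.0], [-0.11, -0.28, 0.0], [-0.13, -0.35, 0.0]]
7.0 [[-0.02, -0.07, 0.0], [-0.03, -0.15, 0.0], [-0.05, -0.22, 0.0], [-0.06, -0.3, 0.0], [-0.07, -0.37, 0.0]]
-3.0 [[-0.01, -0.08, 0.0], [-0.01, -0.15, 0.0], [-0.01, -0.23, 0.0], [-0.01, -0.3, 0.0], [-0.0, -0.38, 0.0]]
-13.0 [[0.01, -0.08, 0.0], [0.02, -0.15, 0.0], [0.03, -0.22, 0.0], [0.05, -0.3, 0.0], [0.07, -0.37, 0.0]]
-23.0 [[0.02, -0.07, 0.0], [0.04, -0.14, 0.0], [0.07, -0.22, 0.0], [0.1, -0.29, 0.0], [0.13, -0.35, 0.0]]
-33.0 [[0.03, -0.07, 0.0], [0.07, -0.13, 0.0], [0.11, -0.2, 0.0], [0.15, -0.26, 0.0], [0.19, -0.33, 0.0]]
-43.0 [[0.04, -0.06, 0.0], [0.09, -0.12, 0.0], [0.14, -0.18, 0.0], [0.19, -0.23, 0.0], [0.24, -0.29, 0.0]]
-53.0 [[0.05, -0.05, 0.0], [0.11, -0.1, 0.0], [0.17, -0.15, 0.0], [0.23, -0.2, 0.0], [0.29, -0.24, 0.0]]
-63.0 [[0.06, -0.04, 0.0], [0.13, -0.08, 0.0], [0.19, -0.12, 0.0], [0.26, -0.16, 0.0], [0.33, -0.19, 0.0]]
tangential resist 2.3
```

servo_tool --moves '[[[-0.03, -0.07, 0, 0, 0, 0], [-0.06, -0.14, 0, 0, 0, 0], [-0.08, -0.21, 0, 0, 0, 0], [-0.08, -0.21, 0, 0, 0, 0], [-0.08, -0.21, 0, 0, 0, 0]]]'

```text
time_s: 16.58
ee_pos: [0.6329, 0.2273, 0.2226]
tcp_rot: [0.002, 0.07, 0.998, 0.001]
wrist_force: [5.0, 1.6, 5.3]
gripper_width: 0.0194
finger_force: 31.7
```

```bash
python3 w.py 1 11; python3 -c "
from h import *
for c in ['scene']: cv2.imwrite('pics/%s6.png'%c,get_image(c))
a=cv2.imread('pics/scene3.png');b=cv2.imread('pics/scene6.png')
cr=lambda im,x,y: cv2.convertScaleAbs(cv2.resize(im[y:y+60,x:x+40],(400,600),interpolation=cv2.INTER_CUBIC),alpha=1.6)
cv2.imwrite('pics/col6.png',np.hstack([cr(a,370,295),cr(b,370,295)]))"
```

```text
[0.63285652 0.22733592 0.22263595] ang 10.4 rad 0.0671 tooly 81.9 [5.  1.6 5.3] 0.01938321263372368
11.0 [[-0.01, -0.04, 0.0], [-0.02, -0.07, 0.0], [-0.03, -0.11, 0.0], [-0.04, -0.14, 0.0], [-0.05, -0.18, 0.0]]
tangential resist 0.7
```

View pics/col6.png

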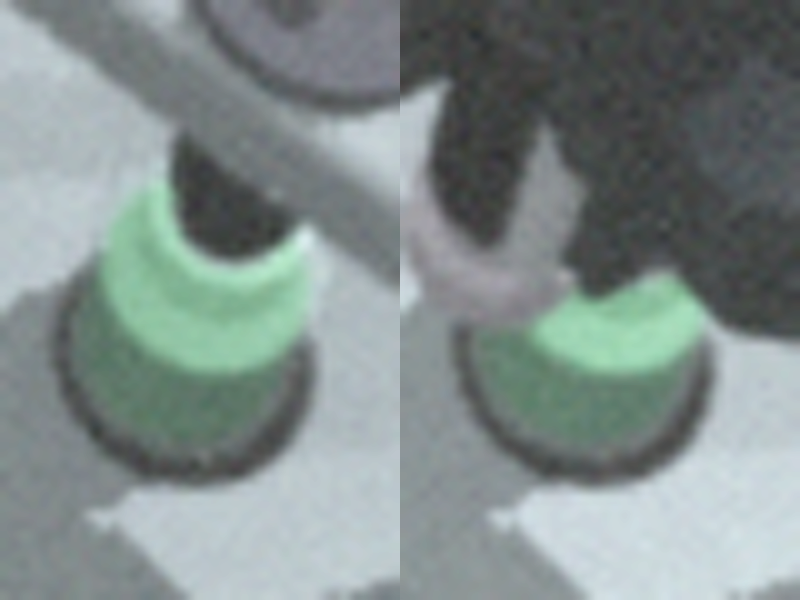

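The bottle still stands in the same place, with its green base ring at about (590,400) in the right panel. The handle now hides the stopper. I'll go on in small steps and watch the force.

servo_tool --moves '[[[-0.01, -0.04, 0, 0, 0, 0], [-0.02, -0.07, 0, 0, 0, 0], [-0.03, -0.11, 0, 0, 0, 0], [-0.04, -0.14, 0, 0, 0, 0], [-0.04, -0.14, 0, 0, 0, 0]]]'

```text
time_s: 17.05
ee_pos: [0.6335, 0.2231, 0.2226]
tcp_rot: [0.002, 0.07, 0.998, 0.001]
wrist_force: [4.0, 2.5, 5.1]
gripper_width: 0.0191
finger_force: 31.8
```

servo_tool --moves '[[[-0.01, -0.04, 0, 0, 0, 0], [-0.02, -0.07, 0, 0, 0, 0], [-0.03, -0.11, 0, 0, 0, 0], [-0.03, -0.15, 0, 0, 0, 0], [-0.03, -0.15, 0, 0, 0, 0]]]'

```text
time_s: 17.47
ee_pos: [0.6339, 0.2183, 0.2227]
tcp_rot: [0.002, 0.07, 0.998, 0.001]
wrist_force: [4.3, 1.7, 4.8]
gripper_width: 0.0193
finger_force: 31.7
```

servo_tool --moves '[[[0, -0.04, 0, 0, 0, 0], [-0.01, -0.08, 0, 0, 0, 0], [-0.02, -0.11, 0, 0, 0, 0], [-0.02, -0.15, 0, 0, 0, 0], [-0.02, -0.15, 0, 0, 0, 0]]]'

```text
time_s: 17.88
ee_pos: [0.634, 0.2136, 0.2227]
tcp_rot: [0.002, 0.07, 0.998, 0.001]
wrist_force: [5.2, 2.9, 5.1]
gripper_width: 0.0189
finger_force: 31.8
```

servo_tool --moves '[[[0, -0.04, 0, 0, 0, 0], [-0.01, -0.08, 0, 0, 0, 0], [-0.01, -0.11, 0, 0, 0, 0], [-0.01, -0.15, 0, 0, 0, 0], [-0.01, -0.15, 0, 0, 0, 0]]]'

```text
time_s: 18.3
ee_pos: [0.6337, 0.209, 0.2227]
tcp_rot: [0.002, 0.071, 0.998, 0.001]
wrist_force: [5.3, 1.7, 5.1]
gripper_width: 0.0195
finger_force: 31.8
```

servo_tool --moves '[[[0, -0.04, 0, 0, 0, 0], [0, -0.08, 0, 0, 0, 0], [0, -0.11, 0, 0, 0, 0], [0, -0.15, 0, 0, 0, 0], [0, -0.15, 0, 0, 0, 0]]]'

```text
time_s: 18.72
ee_pos: [0.6331, 0.2045, 0.2228]
tcp_rot: [0.002, 0.071, 0.998, 0.001]
wrist_force: [4.8, 2.0, 5.3]
gripper_width: 0.0194
finger_force: 31.8
```

servo_tool --moves '[[[0, -0.04, 0, 0, 0, 0], [0, -0.08, 0, 0, 0, 0], [0.01, -0.11, 0, 0, 0, 0], [0.01, -0.15, 0, 0, 0, 0], [0.01, -0.15, 0, 0, 0, 0]]]'

```text
time_s: 19.13
ee_pos: [0.6322, 0.1999, 0.2227]
tcp_rot: [0.002, 0.071, 0.998, 0.001]
wrist_force: [5.2, 1.2, 5.9]
gripper_width: 0.0194
finger_force: 31.8
```

Nominal angle is now -13°, about 725° of commanded travel.

servo_tool --moves '[[[0, -0.04, 0, 0, 0, 0], [0.01, -0.08, 0, 0, 0, 0], [0.01, -0.11, 0, 0, 0, 0], [0.02, -0.15, 0, 0, 0, 0], [0.02, -0.15, 0, 0, 0, 0]]]'

```text
time_s: 19.55
ee_pos: [0.631, 0.1954, 0.2227]
tcp_rot: [0.002, 0.071, 0.997, 0.0]
wrist_force: [4.4, 0.6, 6.5]
gripper_width: 0.0194
finger_force: 31.8
```

servo_tool --moves '[[[0.01, -0.04, 0, 0, 0, 0], [0.01, -0.08, 0, 0, 0, 0], [0.02, -0.11, 0, 0, 0, 0], [0.03, -0.15, 0, 0, 0, 0], [0.03, -0.15, 0, 0, 0, 0]]]'

```text
time_s: 19.97
ee_pos: [0.6294, 0.191, 0.2227]
tcp_rot: [0.002, 0.071, 0.997, 0.0]
wrist_force: [5.2, -0.2, 6.2]
gripper_width: 0.0192
finger_force: 31.8
```

servo_tool --moves '[[[0.01, -0.04, 0, 0, 0, 0], [0.02, -0.07, 0, 0, 0, 0], [0.03, -0.11, 0, 0, 0, 0], [0.04, -0.14, 0, 0, 0, 0], [0.04, -0.14, 0, 0, 0, 0]]]'

```text
time_s: 20.38
ee_pos: [0.6276, 0.1869, 0.2227]
tcp_rot: [0.002, 0.071, 0.997, 0.0]
wrist_force: [3.7, 0.4, 5.6]
gripper_width: 0.0192
finger_force: 31.8
```

```bash
python3 w.py 1 -25
```

```text
[0.62763806 0.18688379 0.22271005] ang -25.0 rad 0.0670 tooly 81.9 [3.7 0.4 5.6] 0.019219240219585824
-25.0 [[0.01, -0.04, 0.0], [0.02, -0.07, 0.0], [0.04, -0.11, 0.0], [0.05, -0.14, 0.0], [0.06, -0.18, 0.0]]
tangential resist 1.9
```

servo_tool --moves '[[[0.01, -0.04, 0, 0, 0, 0], [0.02, -0.07, 0, 0, 0, 0], [0.04, -0.11, 0, 0, 0, 0], [0.05, -0.14, 0, 0, 0, 0], [0.05, -0.14, 0, 0, 0, 0]]]'

```text
time_s: 20.8
ee_pos: [0.6255, 0.1828, 0.2227]
tcp_rot: [0.002, 0.071, 0.997, 0.0]
wrist_force: [4.6, -0.7, 5.4]
gripper_width: 0.0193
finger_force: 31.8
```

servo_tool --moves '[[[0.01, -0.04, 0, 0, 0, 0], [0.03, -0.07, 0, 0, 0, 0], [0.04, -0.1, 0, 0, 0, 0], [0.06, -0.14, 0, 0, 0, 0], [0.06, -0.14, 0, 0, 0, 0]]]'

```text
time_s: 21.22
ee_pos: [0.6231, 0.1788, 0.2227]
tcp_rot: [0.002, 0.071, 0.997, 0.0]
wrist_force: [4.7, -0.7, 5.1]
gripper_width: 0.0192
finger_force: 31.8
```

servo_tool --moves '[[[0.02, -0.03, 0, 0, 0, 0], [0.03, -0.07, 0, 0, 0, 0], [0.05, -0.1, 0, 0, 0, 0], [0.07, -0.13, 0, 0, 0, 0], [0.07, -0.13, 0, 0, 0, 0]]]'

```text
time_s: 21.63
ee_pos: [0.6205, 0.1752, 0.2227]
tcp_rot: [0.002, 0.071, 0.997, 0.0]
wrist_force: [4.7, -1.7, 5.3]
gripper_width: 0.0193
finger_force: 31.8
```

servo_tool --moves '[[[0.02, -0.03, 0, 0, 0, 0], [0.04, -0.06, 0, 0, 0, 0], [0.06, -0.1, 0, 0, 0, 0], [0.08, -0.13, 0, 0, 0, 0], [0.08, -0.13, 0, 0, 0, 0]]]'

```text
time_s: 22.05
ee_pos: [0.6175, 0.1716, 0.2227]
tcp_rot: [0.002, 0.071, 0.997, 0.0]
wrist_force: [4.4, -0.3, 5.3]
gripper_width: 0.0191
finger_force: 31.8
```

servo_tool --moves '[[[0.02, -0.03, 0, 0, 0, 0], [0.04, -0.06, 0, 0, 0, 0], [0.07, -0.09, 0, 0, 0, 0], [0.09, -0.12, 0, 0, 0, 0], [0.09, -0.12, 0, 0, 0, 0]]]'

```text
time_s: 22.47
ee_pos: [0.6144, 0.1683, 0.2227]
tcp_rot: [0.002, 0.071, 0.997, -0.0]
wrist_force: [4.6, -2.0, 6.4]
gripper_width: 0.0196
finger_force: 31.8
```

servo_tool --moves '[[[0.02, -0.03, 0, 0, 0, 0], [0.05, -0.06, 0, 0, 0, 0], [0.07, -0.09, 0, 0, 0, 0], [0.1, -0.12, 0, 0, 0, 0], [0.1, -0.12, 0, 0, 0, 0]]]'

```text
time_s: 22.88
ee_pos: [0.6108, 0.1651, 0.2226]
tcp_rot: [0.002, 0.071, 0.997, -0.0]
wrist_force: [4.9, -1.6, 6.7]
gripper_width: 0.019
finger_force: 31.8
```

servo_tool --moves '[[[0.03, -0.03, 0, 0, 0, 0], [0.05, -0.05, 0, 0, 0, 0], [0.08, -0.08, 0, 0, 0, 0], [0.1, -0.11, 0, 0, 0, 0], [0.1, -0.11, 0, 0, 0, 0]]]'

```text
time_s: 23.3
ee_pos: [0.6073, 0.1623, 0.2226]
tcp_rot: [0.002, 0.071, 0.997, -0.0]
wrist_force: [4.0, -1.4, 5.4]
gripper_width: 0.019
finger_force: 31.8
```

servo_tool --moves '[[[0.03, -0.03, 0, 0, 0, 0], [0.05, -0.05, 0, 0, 0, 0], [0.08, -0.08, 0, 0, 0, 0], [0.11, -0.1, 0, 0, 0, 0], [0.11, -0.1, 0, 0, 0, 0]]]'

```text
time_s: 23.72
ee_pos: [0.6035, 0.1597, 0.2226]
tcp_rot: [0.002, 0.071, 0.997, -0.0]
wrist_force: [4.2, -2.0, 6.2]
gripper_width: 0.0192
finger_force: 31.9
```

servo_tool --moves '[[[0.03, -0.02, 0, 0, 0, 0], [0.06, -0.05, 0, 0, 0, 0], [0.09, -0.07, 0, 0, 0, 0], [0.12, -0.09, 0, 0, 0, 0], [0.12, -0.09, 0, 0, 0, 0]]]'

```text
time_s: 24.13
ee_pos: [0.5996, 0.1574, 0.2226]
tcp_rot: [0.002, 0.071, 0.997, -0.0]
wrist_force: [3.6, -2.5, 7.2]
gripper_width: 0.0186
finger_force: 31.9
```

servo_tool --moves '[[[0.03, -0.02, 0, 0, 0, 0], [0.06, -0.04, 0, 0, 0, 0], [0.09, -0.06, 0, 0, 0, 0], [0.12, -0.08, 0, 0, 0, 0], [0.12, -0.08, 0, 0, 0, 0]]]'

```text
time_s: 24.55
ee_pos: [0.5957, 0.1555, 0.2226]
tcp_rot: [0.002, 0.071, 0.997, -0.0]
wrist_force: [4.4, -2.4, 6.4]
gripper_width: 0.0192
finger_force: 31.9
```

```bash
python3 w.py 1 -65 -69 -73 -77 -81 -85 -89
```

```text
[0.59569583 0.1555118  0.22259073] ang -64.2 rad 0.0663 tooly 81.9 [ 4.4 -2.4  6.4] 0.019153846693444106
-65.0 [[0.03, -0.02, 0.0], [0.06, -0.04, 0.0], [0.1, -0.06, 0.0], [0.13, -0.08, 0.0], [0.16, -0.1, 0.0]]
-69.0 [[0.03, -0.02, 0.0], [0.07, -0.04, 0.0], [0.1, -0.05, 0.0], [0.13, -0.07, 0.0], [0.17, -0.08, 0.0]]
-73.0 [[0.03, -0.02, 0.0], [0.07, -0.03, 0.0], [0.1, -0.05, 0.0], [0.14, -0.06, 0.0], [0.17, -0.07, 0.0]]
-77.0 [[0.04, -0.01, 0.0], [0.07, -0.03, 0.0], [0.11, -0.04, 0.0], [0.14, -0.05, 0.0], [0.18, -0.06, 0.0]]
-81.0 [[0.04, -0.01, 0.0], [0.07, -0.02, 0.0], [0.11, -0.03, 0.0], [0.15, -0.04, 0.0], [0.18, -0.05, 0.0]]
-85.0 [[0.04, -0.01, 0.0], [0.07, -0.02, 0.0], [0.11, -0.02, 0.0], [0.15, -0.03, 0.0], [0.19, -0.03, 0.0]]
-89.0 [[0.04, -0.01, 0.0], [0.07, -0.01, 0.0], [0.11, -0.01, 0.0], [0.15, -0.02, 0.0], [0.19, -0.02, 0.0]]
tangential resist 2.9
```

servo_tool --moves '[[[0.03, -0.02, 0, 0, 0, 0], [0.06, -0.04, 0, 0, 0, 0], [0.1, -0.06, 0, 0, 0, 0], [0.13, -0.08, 0, 0, 0, 0], [0.13, -0.08, 0, 0, 0, 0]]]'

```text
time_s: 24.97
ee_pos: [0.5914, 0.1537, 0.2225]
tcp_rot: [0.002, 0.071, 0.997, -0.0]
wrist_force: [3.3, -3.6, 6.4]
gripper_width: 0.0191
finger_force: 31.9
```

servo_tool --moves '[[[0.03, -0.02, 0, 0, 0, 0], [0.07, -0.04, 0, 0, 0, 0], [0.1, -0.05, 0, 0, 0, 0], [0.13, -0.07, 0, 0, 0, 0], [0.13, -0.07, 0, 0, 0, 0]]]'

```text
time_s: 25.38
ee_pos: [0.5876, 0.1525, 0.2226]
tcp_rot: [0.002, 0.071, 0.997, 0.0]
wrist_force: [3.8, -2.5, 5.8]
gripper_width: 0.019
finger_force: 31.8
```

servo_tool --moves '[[[0.03, -0.02, 0, 0, 0, 0], [0.07, -0.03, 0, 0, 0, 0], [0.1, -0.05, 0, 0, 0, 0], [0.1, -0.05, 0, 0, 0, 0], [0.1, -0.05, 0, 0, 0, 0]]]'

```text
time_s: 25.8
ee_pos: [0.5854, 0.152, 0.2228]
tcp_rot: [0.003, 0.071, 0.997, 0.0]
wrist_force: [7.6, 0.1, 4.8]
gripper_width: 0.0191
finger_force: 31.7
```

servo_tool --moves '[[[0.02, -0.01, 0, 0, 0, 0], [0.03, -0.02, 0, 0, 0, 0], [0.03, -0.02, 0, 0, 0, 0], [0.03, -0.02, 0, 0, 0, 0], [0.03, -0.02, 0, 0, 0, 0]]]'

```text
time_s: 26.22
ee_pos: [0.5848, 0.1518, 0.2229]
tcp_rot: [0.003, 0.071, 0.997, 0.001]
wrist_force: [8.1, 0.4, 4.4]
gripper_width: 0.0195
finger_force: 31.7
```

Resistance rose from about 3 N to about 8 N and the handle lags the command at roughly 786° (2.18 turns), so this is the stop. I'll ease off, release and rise.

servo_tool --moves '[[[-0.03, 0.01, 0, 0, 0, 0], [-0.05, 0.02, 0, 0, 0, 0], [-0.05, 0.02, 0, 0, 0, 0], [-0.05, 0.02, 0, 0, 0, 0], [-0.05, 0.02, 0, 0, 0, 0]]]'

```text
time_s: 26.63
ee_pos: [0.5855, 0.1519, 0.2226]
tcp_rot: [0.002, 0.071, 0.997, 0.0]
wrist_force: [6.0, -0.5, 4.9]
gripper_width: 0.0192
finger_force: 31.8
```

servo_tool --moves '[[[0, 0, 0, 0, 0, 0], [0, 0, 0, 0, 0, 0], [0, 0, 0, 0, 0, 0], [0, 0, -0.1, 0, 0, 0], [0, 0, -0.4, 0, 0, 0]]]' --jaw 45

```text
time_s: 27.05
ee_pos: [0.5824, 0.1523, 0.2324]
tcp_rot: [-0.001, 0.07, 0.998, -0.001]
wrist_force: [-0.2, -0.1, -0.7]
gripper_width: 0.0448
finger_force: 0.0
```

servo_tool --moves '[[[0, 0, -0.8, 0, 0, 0], [0, 0, -1.7, 0, 0, 0], [0, 0, -2.6, 0, 0, 0], [0, -1, -3, 0, 0, 0], [0, -2.2, -3, 0, 0, 0]]]'

```text
time_s: 27.47
ee_pos: [0.5753, 0.0898, 0.3271]
tcp_rot: [0.003, 0.067, 0.998, 0.001]
wrist_force: [-0.1, -0.6, -0.6]
gripper_width: 0.0448
finger_force: 0.0
```

servo_tool --moves '[[[0, -1.2, 0, 0, 0, 0], [0, -2.4, 0, 0, 0, 0], [0, -3.4, 0, 0, 0, 0], [0, -4.2, 0, 0, 0, 0], [0, -4.2, 0, 0, 0, 0]]]'

```text
time_s: 27.88
ee_pos: [0.5554, -0.0441, 0.3245]
tcp_rot: [0.0, 0.074, 0.997, -0.001]
wrist_force: [-0.7, -0.4, -0.3]
gripper_width: 0.0447
finger_force: 0.0
```

```bash
python3 w.py 1 -73; python3 -c "
from h import *
a=get_image('scene');b=get_image('top');cv2.imwrite('pics/scene7.png',a);cv2.imwrite('pics/top7.png',b)
cr=lambda im,x,y,w,h: cv2.convertScaleAbs(cv2.resize(im[y:y+h,x:x+w],(400,600),interpolation=cv2.INTER_CUBIC),alpha=1.5)
cv2.imwrite('pics/col7.png',np.hstack([cr(a,350,245,80,120),cr(b,160,110,140,210)]))"
```

```text
[ 0.55536153 -0.04406235  0.32454822] ang -92.5 rad 0.2595 tooly 81.5 [-0.7 -0.4 -0.3] 0.0447451264629425
-73.0 [[0.03, -0.02, 0.0], [0.07, -0.03, 0.0], [0.1, -0.05, 0.0], [0.14, -0.06, 0.0], [0.17, -0.07, 0.0]]
tangential resist -0.7
```

View pics/col7.png

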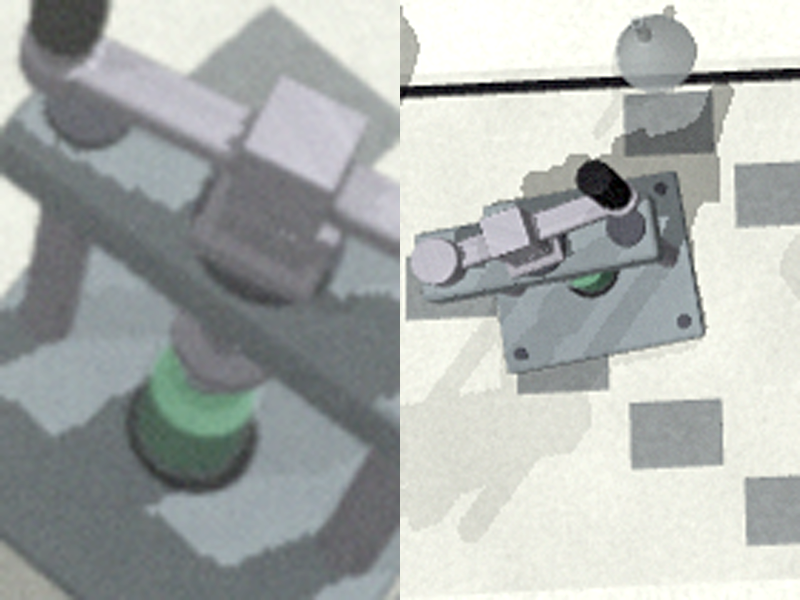

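The scene panel shows the ram disc down on the bottle at about (215,350) and the crank flange flat on the collar at about (270,255). The robot is clear of everything, so I hand the job in.

```bash
python3 -c "
from h import *
print(job.hand_in())"
```

```text
the job is handed in; nothing more can be done
None
```

The crank is fully down on the collar and was wound clockwise about 2.18 turns until it met the stop at roughly 8 N, which should put the stopper home (I inferred that from the turns, as its seat isn't visible in the pictures). The crank was left on the shaft, the arm touched none of the other bottles or the beaker, and I handed the job in at about 28 s.

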